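Tip out the returns cup and show the short pipe nipple to the inspection camera

ROBOT

A 6-joint arm with a two-finger parallel gripper is mounted at the origin on the work surface. World frame = base frame: x ahead of the robot, y to its left, z up, the work surface at z = 0. Lengths are in m, angles in rad, forces in N, time in s.
With the tool pointing down it reaches from about 0.375 to 0.9 m from the base axis. Payload 3.1 kg.
Tool frame: the origin (TCP) lies midway between the tips of the shut fingers; the grasp point (between the pads) lies 19 mm behind it; z points along the fingers, y is the direction in which the jaws open and shut (so a half turn about z gives the same grasp; the last joint's range is limited). The gripper opens to 87 mm and grips with 3 to 60 N. Pads are 19 mm wide; open, the fingers measure 117 mm over their backs; the gripper's body (75 mm by 190 mm) begins 51 mm behind the grasp point.
Start: joints at [-1.373, 0.527, 1.433, -0, 1.181, -0.178], TCP at [0.23, -0.581, 0.223] pointing down, gripper open.
Joint ranges: [-3.08, 3.08], [-0.75, 2.2], [0.22, 2.44], [-1.43, 4.57], [0, 2.65], [-2.85, 2.85]. Speed limits (rad/s): [2.79, 2.79, 3.14, 3.14, 3.14, 3.14].

INTERFACE

Orientations are given as a unit quaternion [x, y, z, w].
In Python, from rig import robot gives the robot as it stands.
- The arm moves only by the tool move_arm, never from a script. Its argument "rows" is one flat list of numbers, 7 for each row, row after row: the shift along the world's x, y, z in mm, then the turn, a rotation vector about the world's x, y, z in rad, then the closure, from 0 (fully open) to 1 (shut). A call has 1 to 12 rows; each row shifts and turns the commanded pose from where the row before left it; what a row does not reach is not made up. A row lasts 1/10 s, in which the tool goes at most 50 mm and 8.59 degrees, less where a joint would pass 70% of its speed; a pose out of reach is approached as far as the arm can. A call with a gripper value outside its range is refused whole. The fingers move at their own pace and stop on an object; "grip_force" is the grip in N (left out, the last holds). Time passes only in rows, so rows that do not move let the fingers close. It gives the time, the measured TCP pose, the force and the opening at its end, in the units of the state.
- robot.get_obs(): the state, without advancing time (a new reading comes with each control period).
- robot.camera(name): name is "scene" or "side" or "wrist"; returns a dict with "color" (400x640x3 uint8, red, green, blue), "z_map" (400x640 float32, m along the optical axis (not along the pixel's ray), 0 where there is no reading), "camera_matrix" (3x3 intrinsics, pixels), "R" (3x3) and "t" (3): a world point X has camera coordinates R X + t; the wrist camera has in their place "tool_from_camera" (4x4, takes a point from camera to tool coordinates, whose origin is the TCP and whose axes are the flange's). Camera axes: x right, y down, z forward; pixel columns grow to the right and rows downward; lengths in m; the calibration is good to about 2 mm. A picture is of the moment at which its call begins: read the wrist's pose just before it.
- robot.hand_in(): hands the job in, once; it reports no verdict.
Trained networks look in the newest picture that a camera, given by its name, has taken for a name from the list of things; names that differ only in an ending like _2 or _b are one class to them, and where a whole thing is asked for, a point or a joint stands for the part that bears it (a point fixed in the world has none). Each returns a list of dicts, best first, with "conf" (0 to 1); they miss things now and then, are a little off and sometimes report something else, mostly with a low value. They report only what shows in the picture. A call takes as long as a camera call. They do not tell look-alikes from the thing itself.
- robot.search_frame(camera, thing): "at" ([column, row] in pixels, amid what is visible of it).
- robot.spot_point(camera, thing): "at" ([column, row] in pixels: a listed point, or the origin of a listed thing).
The state is a dict: "time": time; "q": joint angles; "joint_velocities": joint speeds; "joint_torque": joint torques, N m; "position": TCP position; "tool_rot": TCP orientation; "ft_force": force on the tool from outside, world axes, zero at the start; "moment": the same for the moment, N m; "grip_width": finger opening in m.
Only numpy, scipy, OpenCV 4.12 (cv2) and the standard library are available. Lean on these libraries where they do the work, as an engineer would, in place of code of your own. Each camera call takes 0.05 s, during which the arm holds its last target.

TASK

Pick up the cup of oiled parts, pour all of it (four nuts and one short pipe nipple) into the sorting tray without spilling, and stand the empty cup back upright on the counter beside the tray. Then pick the nipple out of the tray and hold it in the air at the inspection camera's viewing spot, lying level with its bore pointing straight at the lens, and finish while holding it there still, touching nothing but the gripper. Leave the nuts in the tray and everything else on the counter where it is.

Things in the scene. Friction and masses are not known exactly. Their poses are not given: they have to be found in the camera images.
- cup_mid (a point): Centre (half-way up) of the grey plastic cup holding the parts: round, open-topped, 90 mm tall, outer diameter 60 mm at the foot and 70 mm at the rim, wall 3 mm, floor 4 mm, about 90 g empty and 250 g full. z axis points from foot to rim; standing on the counter this point is 45 mm up. It starts left or right of the tray; the camera stand is on the other side. The oiled parts do not slide out until the cup is tipped well past level (about 115 degrees from upright).
- tray: Steel sorting tray, fixed to the counter: 260 mm (its x) by 300 mm (its y), walls 22 mm high, walls and floor 4 mm thick. Origin at the centre of its underside, on the counter; z up.
- nipple_mid (a point): Centre of the short pipe nipple: plain round steel tube, threaded at both ends, 60 mm long, 26.6 mm outside and 20.6 mm inside diameter, about 90 g, lightly oiled (friction about 0.35). Its z axis runs along the bore. It starts standing in the cup; in the tray it normally comes to lie on its side.
- nut0_mid (a point): Centre of one of four equal steel hex nuts, 19 mm across the flats (22 mm across corners), 10 mm thick, 17 g, lightly oiled; z axis along its hole. Starts in the cup.
- nut1_mid (a point): Centre of one of four equal steel hex nuts, 19 mm across the flats (22 mm across corners), 10 mm thick, 17 g, lightly oiled; z axis along its hole. Starts in the cup.
- nut2_mid (a point): Centre of one of four equal steel hex nuts, 19 mm across the flats (22 mm across corners), 10 mm thick, 17 g, lightly oiled; z axis along its hole. Starts in the cup.
- nut3_mid (a point): Centre of one of four equal steel hex nuts, 19 mm across the flats (22 mm across corners), 10 mm thick, 17 g, lightly oiled; z axis along its hole. Starts in the cup.
- camera: Fixed inspection camera stand. Origin on the counter straight below the viewing spot; its x axis runs level from there towards the camera. Dark base plate 6 mm thick, from x -45 to +215 mm and 90 mm wide, with a white cross at the origin; black camera (50 mm square) with its lens front at x 134 mm, 200 mm above the counter, looking back along -x; post behind it at x 195 mm, 247 mm tall.
- view_spot (a point): The viewing spot: on the lens axis, 134 mm in front of the lens, 200 mm above the counter and straight above the white cross. Its x axis points level at the lens. The nipple's centre belongs here with its bore along x.
- tub: Empty shallow grey tub near the cup (84 mm across, 50 mm tall), loose; leave alone. Origin at the centre of its underside.
- long_nipple_mid (a point): Centre of a longer pipe nipple (130 mm, same diameter) lying on the counter beyond the tray, loose; leave alone.
- wrench: Wrench lying on the left of the counter, loose; leave alone.
- carton: Closed cardboard carton, 75 x 110 x 60 mm, on the right of the counter, loose; leave alone. Origin at the centre of its underside.
- tee: Dark pipe tee, 70 mm long, beyond the tray, loose; leave alone.
- jar: Closed jar, 64 mm across and 85 mm tall, beyond the tray, loose; leave alone. Origin at the centre of its underside.
Not all that is in view belongs to the job. What is shaped like the part that bears cup_mid but turquoise is not meant.

How it is judged:
On the way, in this order (a step that is already met when the one before it is completed fails the run):
1. the cup is held in the gripper, lifted clear of the counter (contact force between the fingers and cup above 0.3 N and height (world z) of cup_mid above 0.075 m), for 0.1 s.
2. the nipple and all four nuts lie in the tray, poured from the raised cup (x of nipple_mid in the frame of tray between -0.13 and 0.13 m and y of nipple_mid in the frame of tray between -0.15 and 0.15 m and z of each of nipple_mid, nut0_mid, nut1_mid, nut2_mid, nut3_mid in the frame of tray below 0.045 m and x of nut0_mid in the frame of tray between -0.13 and 0.13 m and y of nut0_mid in the frame of tray between -0.15 and 0.15 m and x of nut1_mid in the frame of tray between -0.13 and 0.13 m and y of nut1_mid in the frame of tray between -0.15 and 0.15 m and x of nut2_mid in the frame of tray between -0.13 and 0.13 m and y of nut2_mid in the frame of tray between -0.15 and 0.15 m and x of nut3_mid in the frame of tray between -0.13 and 0.13 m and y of nut3_mid in the frame of tray between -0.15 and 0.15 m and height (world z) of cup_mid above 0.055 m and contact force between the fingers and cup above 0.3 N), for 0.1 s.
3. the empty cup stands upright on the counter beside the tray, let go (angle between cup_mid's own z axis and vertical below 0.1 rad and height (world z) of cup_mid below 0.051 m and (x of cup_mid in the frame of tray below -0.15 m or x of cup_mid in the frame of tray above 0.15 m or y of cup_mid in the frame of tray below -0.17 m or y of cup_mid in the frame of tray above 0.17 m) and contact force between the fingers and cup below 0.05 N), for 0.2 s.
At the end, for the whole second after the job is handed in: the nipple is held still by the fingers alone, its centre within 20 mm of the viewing spot and its bore within 12 degrees of the lens axis, touching nothing else; all four nuts lie in the tray; the cup stands upright on the counter outside the tray (all of step 3 and distance between nipple_mid and view_spot below 0.02 m and angle between the z axis of nipple_mid and the x axis of view_spot, either way round below 0.21 rad and contact force between the fingers and nipple above 0.5 N and linear speed of nipple below 0.02 m/s and contact force between nipple and tray below 0.05 N and contact force between nipple and cup below 0.05 N and contact force between nipple and camera below 0.05 N and contact force between nipple and tub below 0.05 N and contact force between nipple and nut0 below 0.05 N and contact force between nipple and nut1 below 0.05 N and contact force between nipple and nut2 below 0.05 N and contact force between nipple and nut3 below 0.05 N and x of nut0_mid in the frame of tray between -0.13 and 0.13 m and y of nut0_mid in the frame of tray between -0.15 and 0.15 m and z of each of nut0_mid, nut1_mid, nut2_mid, nut3_mid in the frame of tray below 0.045 m and x of nut1_mid in the frame of tray between -0.13 and 0.13 m and y of nut1_mid in the frame of tray between -0.15 and 0.15 m and x of nut2_mid in the frame of tray between -0.13 and 0.13 m and y of nut2_mid in the frame of tray between -0.15 and 0.15 m and x of nut3_mid in the frame of tray between -0.13 and 0.13 m and y of nut3_mid in the frame of tray between -0.15 and 0.15 m); the arm keeps its last pose, push and grip.
It fails at once if a nut or the nipple is spilled onto the counter, outside tray and cup ((not ((x of nipple_mid in the frame of tray between -0.13 and 0.13 m and y of nipple_mid in the frame of tray between -0.15 and 0.15 m and z of nipple_mid in the frame of tray below 0.045 m)) and height (world z) of nipple_mid below 0.03 m and horizontal distance between nipple_mid and cup_mid above 0.06 m) or (not ((x of nut0_mid in the frame of tray between -0.13 and 0.13 m and y of nut0_mid in the frame of tray between -0.15 and 0.15 m and z of nut0_mid in the frame of tray below 0.045 m)) and height (world z) of nut0_mid below 0.03 m and horizontal distance between nut0_mid and cup_mid above 0.06 m) or (not ((x of nut1_mid in the frame of tray between -0.13 and 0.13 m and y of nut1_mid in the frame of tray between -0.15 and 0.15 m and z of nut1_mid in the frame of tray below 0.045 m)) and height (world z) of nut1_mid below 0.03 m and horizontal distance between nut1_mid and cup_mid above 0.06 m) or (not ((x of nut2_mid in the frame of tray between -0.13 and 0.13 m and y of nut2_mid in the frame of tray between -0.15 and 0.15 m and z of nut2_mid in the frame of tray below 0.045 m)) and height (world z) of nut2_mid below 0.03 m and horizontal distance between nut2_mid and cup_mid above 0.06 m) or (not ((x of nut3_mid in the frame of tray between -0.13 and 0.13 m and y of nut3_mid in the frame of tray between -0.15 and 0.15 m and z of nut3_mid in the frame of tray below 0.045 m)) and height (world z) of nut3_mid below 0.03 m and horizontal distance between nut3_mid and cup_mid above 0.06 m)).
It fails at once if a bystander is moved by more than 30 mm (distance of any of tub, long_nipple_mid, wrench, carton, tee, jar from where it was at the start of the episode above 0.03 m).
It fails at once if the camera stand is struck with more than 20 N (contact force between anything else and camera above 20 N).
It also fails if it takes over 67 s, if anything falls off the work surface, if the arm or the gripper's body presses on something with over 40 N, if the wrist force passes 120 N, or if a joint passes its speed limit or range.

## Working session

There is one attempt and no reset: what is moved stays moved. The work goes in short steps, Python scripts to look and compute and a tool call to move; the robot and the scene stay as the last step left them, time stands still between calls to the robot, and variables do not carry over. Pictures are saved under pics/ and viewed, and the job is handed in when it is done.

Besides the shell and the picture viewer there is one more tool, called after "Call:" by a JSON object that holds its "method" and its "body", one argument or row to a line. move_arm: Moves the arm, as the interface text tells. Its arguments: {"type":"object","properties":{"rows":{"type":"array","items":{"type":"number"}},"grip_force":{"type":"number"}},"required":["rows"]}

```bash
mkdir -p pics; ls
cat > h.py <<'E'
import numpy as np, cv2
from rig import robot
def cam(n,save=None):
    o=robot.get_obs(); c=robot.camera(n)
    if save: cv2.imwrite('pics/'+save+'.png',c['color'][:,:,::-1])
    if n=='wrist':
        from scipy.spatial.transform import Rotation as R
        T=np.eye(4);T[:3,:3]=R.from_quat(o['tool_rot']).as_matrix();T[:3,3]=o['position']
        M=T@c['tool_from_camera']; c['R']=M[:3,:3].T; c['t']=-c['R']@M[:3,3]
    return c
def p3(c,u,v,z=None):
    if z is None:
        u0,v0=int(round(u)),int(round(v)); w=c['z_map'][v0-2:v0+3,u0-2:u0+3]; w=w[w>0]; z=np.median(w) if len(w) else np.nan
    K=c['camera_matrix']; p=np.array([(u-K[0,2])/K[0,0]*z,(v-K[1,2])/K[1,1]*z,z]); return c['R'].T@(p-c['t'])
def onplane(c,u,v,h):
    a=p3(c,u,v,0.);b=p3(c,u,v,1.); s=(h-a[2])/(b[2]-a[2]); return a+s*(b-a)
def proj(c,X):
    p=c['R']@np.array(X)+c['t']; q=c['camera_matrix']@p; return q[:2]/q[2]
def cloud(c):
    K=c['camera_matrix']; v,u=np.mgrid[:400,:640]; z=c['z_map']; P=np.stack([(u-K[0,2])/K[0,0]*z,(v-K[1,2])/K[1,1]*z,z],-1)
    X=(P-c['t'])@c['R']; X[z==0]=np.nan; return X
E
python3 - <<'E'
from h import *
np.set_printoptions(precision=3,suppress=True)
print(robot.get_obs())
for n in ['scene','side','wrist']:
    c=cam(n,n+'0')
    print(n, -c['R'].T@c['t'])
    for t in ['cup_mid','tray','nipple_mid','camera','view_spot','tub','carton','jar']:
        for d in robot.spot_point(n,t)[:3]:
            print(t,np.round(d['at']),round(d['conf'],2),p3(c,*np.clip(d['at'],3,396 if 0 else 636)) if d['at'][1]<397 else '')
E
```

```text
pics
{'time': 0.0, 'q': array([-1.372,  0.528,  1.434,  0.   ,  1.181, -0.179]), 'joint_velocities': array([-0.   ,  0.001, -0.   ,  0.001, -0.001, -0.   ]), 'joint_torque': array([ -0.   , -44.005, -17.659,   0.063,   0.058,  -0.   ]), 'position': array([ 0.23 , -0.58 ,  0.222]), 'tool_rot': array([ 0.982,  0.187, -0.   , -0.001]), 'ft_force': array([-0.484,  0.871, -0.094]), 'moment': array([-0.021,  0.015,  0.012]), 'grip_width': 0.08691673554668516}
scene [1.493 0.708 1.322]
cup_mid [395. 205.] 0.91 [0.348 0.198 0.081]
cup_mid [456. 213.] 0.89 [0.249 0.404 0.078]
cup_mid [434. 222.] 0.8 [0.345 0.359 0.082]
tray [323. 228.] 0.73 [ 0.546 -0.001  0.002]
nipple_mid [400. 234.] 0.61 [0.447 0.279 0.058]
camera [256. 187.] 0.97 [ 0.519 -0.367  0.007]
view_spot [330. 296.] 0.26 [0.796 0.211 0.031]
tub [386. 279.] 0.7 [0.614 0.32  0.006]
carton [238. 164.] 0.72 [ 0.476 -0.509  0.037]
jar [251. 246.] 0.63 [ 0.789 -0.147  0.032]
side [-0.122  0.796  1.161]
cup_mid [272. 273.] 0.95 [0.47  0.282 0.041]
cup_mid [342. 324.] 0.91 [0.202 0.274 0.005]
cup_mid [324. 276.] 0.71 [0.344 0.177 0.016]
tray [312. 220.] 0.65 [0.53  0.007 0.007]
nipple_mid [279. 277.] 0.58 [0.425 0.298 0.075]
camera [372. 168.] 0.63 [ 0.51  -0.365  0.01 ]
view_spot [373. 170.] 0.18 [ 0.5   -0.358  0.01 ]
tub [232. 270.] 0.86 [0.584 0.351 0.035]
carton [233. 266.] 0.6 [0.608 0.328 0.008]
jar [293. 170.] 0.79 [ 0.752 -0.151  0.016]
wrist [ 0.304 -0.551  0.385]
```

View pics/scene0.png

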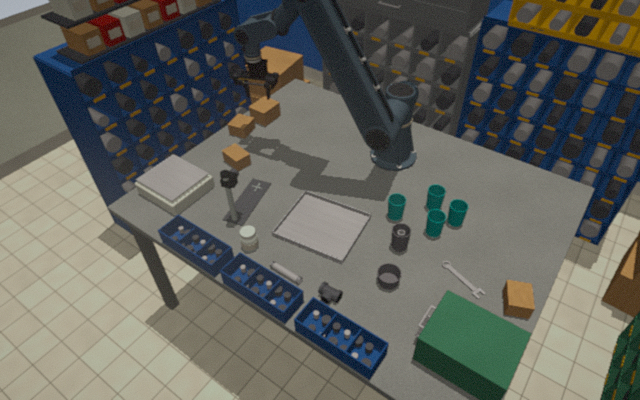

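View pics/side0.png

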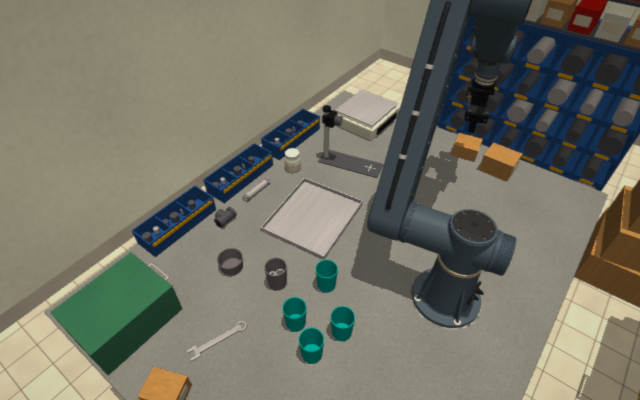

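Run:
```python
import cv2
a=cv2.imread('pics/scene0.png')[150:310,340:500]; b=cv2.imread('pics/side0.png')[230:350,220:380]
a=cv2.resize(a,(400,400),interpolation=2); b=cv2.resize(b,(400,300),interpolation=2)
import numpy as np
c=np.zeros((400,800,3),np.uint8); c[:,:400]=a; c[:300,400:]=b
cv2.imwrite('pics/crop0.png',c)
```

```text
(no output)
```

View pics/crop0.png

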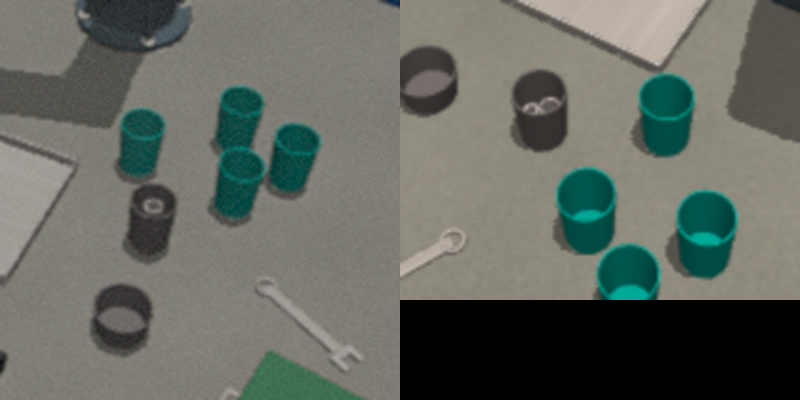

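The grey cup with parts is at scene (400,237) and side (275,273). The look-alikes are four turquoise cups at scene (396,207), (436,197), (434,223) and (457,213), plus the grey tub at scene (388,276). The crop shows the nipple and nuts inside the grey cup, so that's the one I'll take.

Run:
```python
from h import *
np.set_printoptions(precision=4,suppress=True)
for n in ['scene','side']:
    c=cam(n); X=cloud(c); img=c['color'].astype(int)
    # cup: rim points
    for name,ctr,h,r in [('cup',(.44,.28),.09,.05),('tub',(.6,.34),.05,.06)]:
        m=(np.hypot(X[...,0]-ctr[0],X[...,1]-ctr[1])<r+.01)&(abs(X[...,2]-h)<.006)
        P=X[m]; 
        A=np.c_[2*P[:,:2],np.ones(len(P))]; s=np.linalg.lstsq(A,(P[:,:2]**2).sum(1),rcond=None)[0]
        print(n,name,len(P),s[:2],np.sqrt(s[2]+s[0]**2+s[1]**2), P[:,:2].min(0),P[:,:2].max(0))
    # tray: z between .012 and .03 , region
    m=(abs(X[...,0]-.55)<.25)&(abs(X[...,1])<.22)&(X[...,2]>.012)&(X[...,2]<.03)
    P=X[m][:,:2].astype(np.float32)
    print(n,'rim',len(P),P.min(0),P.max(0),cv2.minAreaRect(P))
    g=img.min(-1)
    # bright pixels tray
    m=(abs(X[...,0]-.55)<.25)&(abs(X[...,1])<.22)&(X[...,2]<.03)&(g>125)
    P=X[m][:,:2].astype(np.float32); print('bright',len(P),cv2.minAreaRect(P))
    m=(abs(X[...,2])<.02)&(abs(X[...,0]-.5)<.15)&(abs(X[...,1]+.36)<.2)
    v,u=np.where(m&(g<85)); P=X[v,u][:,:2].astype(np.float32); print('plate',len(P),cv2.minAreaRect(P))
    cv2.imwrite(f'pics/{n}_camcrop.png',cv2.resize(c['color'][140:260,200:400,::-1] if n=='scene' else c['color'][90:210,290:490,::-1],(800,480),interpolation=2))
```

```text
scene cup 69 [0.4518 0.2806] 0.03344958159166087 [0.415  0.2472] [0.4879 0.3159]
scene tub 99 [0.6138 0.3283] 0.0400535280607949 [0.5693 0.2873] [0.6554 0.3688]
scene rim 773 [ 0.3008 -0.1924] [0.8    0.2198] ((0.5506547093391418, 0.013101816177368164), (0.41056931018829346, 0.49998998641967773), 89.62954711914062)
bright 3603 ((0.5844672322273254, -0.01480613648891449), (0.40122243762016296, 0.4306970238685608), 89.902587890625)
plate 771 ((0.5002187490463257, -0.36007192730903625), (0.29949072003364563, 0.3973085582256317), 0.19341276586055756)
side cup 102 [0.4532 0.2825] 0.03295286688876051 [0.4181 0.2471] [0.4877 0.3161]
side tub 120 [0.6146 0.3293] 0.039801792666575186 [0.5719 0.2884] [0.6586 0.3712]
side rim 967 [ 0.3011 -0.1919] [0.8    0.2197] ((0.5505270957946777, 0.01389758288860321), (0.4114651679992676, 0.49893489480018616), 89.98107147216797)
bright 5747 ((0.5500655770301819, 0.0001052170991897583), (0.49973416328430176, 0.4398636519908905), 0.09306292980909348)
plate 638 ((0.5002959966659546, -0.3602275252342224), (0.3999038338661194, 0.2988909184932709), 89.7431411743164)
```

View pics/scene_camcrop.png

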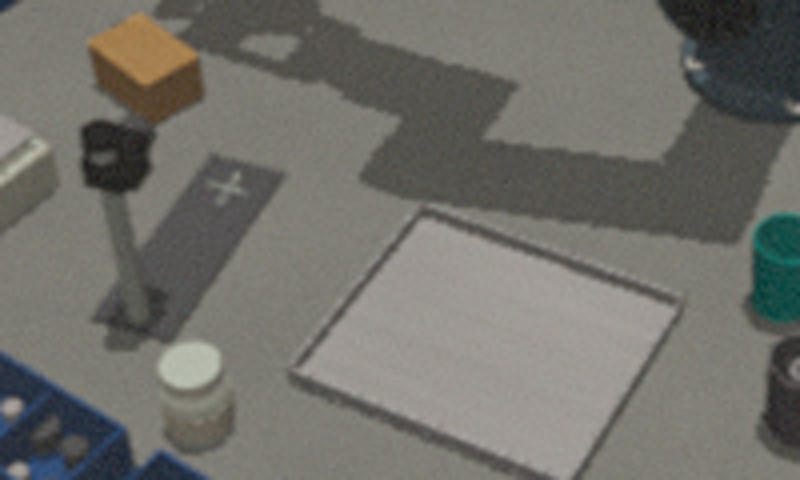

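View pics/side_camcrop.png

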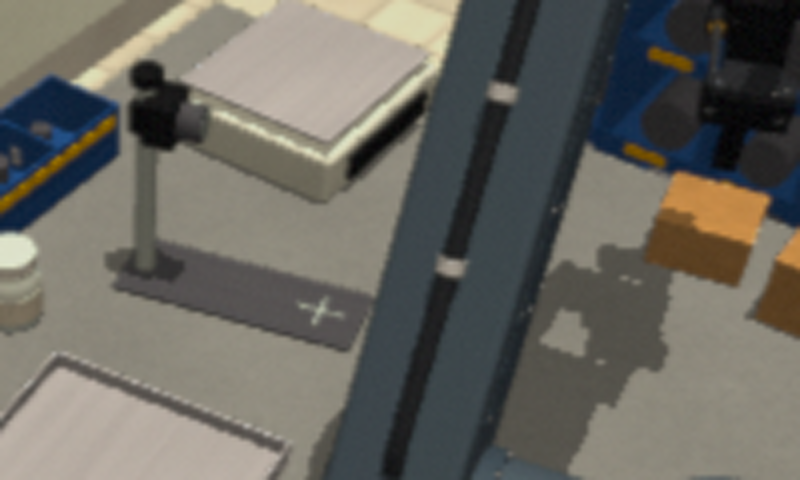

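Run:
```python
from h import *
np.set_printoptions(precision=4,suppress=True)
c=cam('scene')
f=lambda u,v:(200+u/4-.375,140+v/4-.375)
for l,h,pts in [('tray',.022,[(425,205),(683,298),(292,374)]),('plate',.006,[(213,153),(285,175),(170,342),(95,320)]),('cross',.006,[(227,188)]),('cam',.2,[(115,155)])]:
    for p in pts: print(l,onplane(c,*f(*p),h)[:2])
c=cam('side'); g=lambda u,v:(290+u/4-.375,90+v/4-.375)
cv2.imwrite('pics/side_tray.png',cv2.resize(c['color'][170:270,250:380,::-1],(780,600),interpolation=2))
for l,h,pts in [('tray',.022,[(60,355),(290,447)]),('plate',.006,[(160,240),(372,295),(348,350),(115,288)]),('cross',.006,[(320,310)])]:
    for p in pts: print(l,onplane(c,*g(*p),h)[:2])
```

```text
tray [ 0.4314 -0.1691]
tray [0.3918 0.119 ]
tray [ 0.6882 -0.1312]
plate [ 0.4848 -0.4178]
plate [ 0.467  -0.3308]
plate [ 0.715  -0.2658]
plate [ 0.736  -0.3467]
cross [ 0.5178 -0.368 ]
cam [ 0.6873 -0.3243]
tray [ 0.6798 -0.1384]
tray [ 0.4282 -0.1711]
plate [ 0.7204 -0.3592]
plate [ 0.4906 -0.4204]
plate [ 0.4652 -0.3336]
plate [ 0.7104 -0.2668]
cross [ 0.5207 -0.3677]
```

View pics/side_tray.png

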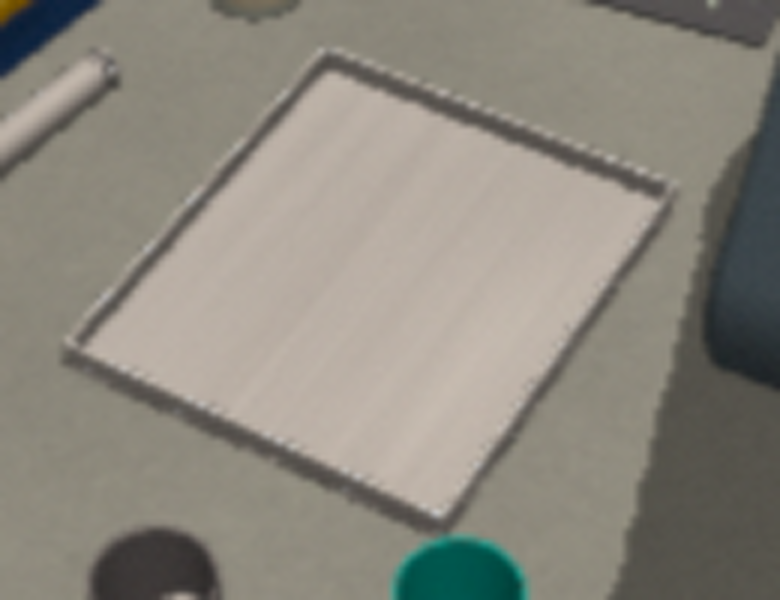

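Run:
```python
from h import *
np.set_printoptions(precision=4,suppress=True)
c=cam('side'); g=lambda u,v:(250+(u+.5)/6-.5,170+(v+.5)/6-.5)
P=np.array([onplane(c,*g(*p),.022)[:2] for p in [(325,50),(675,187),(445,522),(68,345)]]); print(P,P.mean(0))
e=P[1]-P[0];f=P[2]-P[1]; print(np.linalg.norm(e),np.linalg.norm(f),np.arctan2(e[1],e[0]),np.arctan2(f[1],f[0]))
s=cam('scene')
for d in robot.spot_point('scene','camera')+robot.spot_point('side','camera'): print(d)
c=cam('side')
# camera body orientation from plate: edges
for n,off,pl in [('scene',(200,140),[(213,153),(285,175),(170,342),(95,320)])]:
    Q=np.array([onplane(s,off[0]+u/4-.375,off[1]+v/4-.375,.006)[:2] for u,v in pl])
    d=(Q[2]+Q[3]-Q[0]-Q[1])/2; print('plate dir',np.arctan2(d[1],d[0]),np.linalg.norm(d),(Q[0]+Q[1])/2)
# kin check: FK guess
```

```text
[[ 0.6843 -0.1384]
 [ 0.4302 -0.1737]
 [ 0.3874  0.1204]
 [ 0.6428  0.1536]] [ 0.5362 -0.0095]
0.25655142119524205 0.2971496779906344 -3.0035995976354055 1.715238434210144
{'at': [256.4, 188.8], 'conf': 0.94}
{'at': [372.5, 170.9], 'conf': 0.7}
plate dir 0.2658905454313718 0.2587360445463764 [ 0.4759 -0.3743]
```

Call:
{"method": "move_arm", "body": {
  "rows": [0,0,40,0,0,0,0,0,10,40,0,0,0,0,0,20,40,0,0,0,0,10,40,30,0,0,0.1,0,30,50,10,0,0,0.13,0,30,50,0,0,0,0.13,0,30,50,0,0,0,0.13,0,30,50,0,0,0,0.13,0,30,50,0,0,0,0.13,0,30,50,0,0,0,0.13,0,30,50,0,0,0,0.13,0,30,50,0,0,0,0.12,0]
}}

```text
time: 3.0
position: [0.4459, -0.1676, 0.3808]
tool_rot: [0.728, 0.686, 0.0, 0.0]
ft_force: [0.5, -1.4, 0.1]
grip_width: 0.0871
```

Run:
```python
from h import *
np.set_printoptions(precision=4,suppress=True)
o=robot.get_obs(); print(o['time'],o['q'],o['position'],o['tool_rot'])
```

```text
3.0 [-0.5948  0.1563  1.5577 -0.      1.4267 -0.5357] [ 0.4459 -0.1676  0.3808] [0.7277 0.6859 0.0001 0.0005]
```

Call:
{"method": "move_arm", "body": {
  "rows": [0,10,0,0.14,0,0,0,0,10,0,0.14,0,0,0,0,10,0,0.14,0,0,0,0,10,0,0.14,0,0,0]
}}

```text
time: 3.4
position: [0.4458, -0.129, 0.3813]
tool_rot: [0.7, 0.658, 0.191, -0.202]
ft_force: [0.3, 0.3, -0.1]
grip_width: 0.0869
```

```bash
cat > kin.py <<'E'
import numpy as np
from scipy.spatial.transform import Rotation as R
from scipy.optimize import least_squares
def fk(q,h,L1,L2,L3,s4=1):
    A=R.from_euler('z',q[0]); B=A*R.from_euler('y',q[1]); C=B*R.from_euler('y',q[2]); D=C*R.from_euler('z',s4*q[3])*R.from_euler('y',q[4]); E=D*R.from_euler('z',q[5]+np.pi/2)
    w=np.array([0,0,h])+B.apply([0,0,L1])+C.apply([0,0,L2])
    return w+E.apply([0,0,L3]),E,w
E
python3 - <<'E'
from h import *
from kin import *
np.set_printoptions(precision=4,suppress=True)
o=robot.get_obs(); print(o['time'],o['q'],o['position'],o['tool_rot'])
D=[([-1.372,0.528,1.434,0,1.181,-.179],[.23,-.58,.222]),([-0.5948,0.1563,1.5577,0,1.4267,-.5357],[.4459,-.1676,.3808]),(o['q'],o['position'])]
for s in (1,-1):
    r=least_squares(lambda p:np.concatenate([fk(q,*p,s)[0]-np.array(x) for q,x in D]),[.2,.5,.4,.25]); print(s,r.x,r.cost,r.fun, fk(o['q'],*r.x,s)[1].as_quat())
E
```

```text
3.4 [-0.7905  0.2842  1.5128  0.3929  1.7513 -0.7378] [ 0.4458 -0.129   0.3813] [ 0.6999  0.6579  0.1909 -0.2022]
1 [0.4363 0.4743 0.4207 0.4721] 0.015000140930332712 [-0.1061 -0.0349 -0.0086 -0.0395 -0.1074 -0.0082 -0.0632 -0.0047  0.0167] [ 0.6999  0.6579  0.1909 -0.2022]
-1 [-0.3732  0.615   0.287  -0.2072] 0.03755499761114837 [-0.1164  0.0159  0.0338 -0.1315 -0.0451  0.0197 -0.017  -0.1932 -0.0535] [ 0.6938  0.6643 -0.1993 -0.1939]
```

```bash
cat > kin.py <<'E'
import numpy as np
from scipy.spatial.transform import Rotation as R
from scipy.optimize import least_squares
def fk(q,h,L1,L2,L3,d1,d2=0,dx=0):
    A=R.from_euler('z',q[0]); B=A*R.from_euler('y',q[1]); C=B*R.from_euler('y',q[2]); F=C*R.from_euler('z',q[3]);D=F*R.from_euler('y',q[4]); E=D*R.from_euler('z',q[5]+np.pi/2)
    w=np.array([0,0,h])+B.apply([0,d1,L1])+C.apply([dx,0,L2])+F.apply([0,d2,0])
    return w+E.apply([0,0,L3]),E,w
E
python3 - <<'E'
from h import *
from kin import *
np.set_printoptions(precision=4,suppress=True)
o=robot.get_obs()
D=[([-1.372,0.528,1.434,0,1.181,-.179],[.23,-.58,.222]),([-0.5948,0.1563,1.5577,0,1.4267,-.5357],[.4459,-.1676,.3808]),(o['q'],o['position'])]
for n in (5,6,7):
    r=least_squares(lambda p:np.concatenate([fk(q,*p)[0]-np.array(x) for q,x in D]),[.2,.5,.4,.25,.11,0,0][:n]); print(r.x,r.cost,r.fun)
E
```

```text
[0.2375 0.5088 0.3879 0.3053 0.111 ] 2.8762793878230206e-06 [ 0.0002 -0.0005  0.0018  0.0001 -0.0001 -0.0013 -0.0002  0.0001 -0.0005]
[0.2373 0.5087 0.3879 0.3053 0.109  0.0021] 2.6637621966392163e-06 [ 0.0002 -0.0004  0.0016  0.0001 -0.0001 -0.0016 -0.0002  0.      0.    ]
[ 0.2753  0.5867  0.392   0.3053  0.1112 -0.0001  0.114 ] 6.861621156118208e-09 [ 0.0001  0.     -0.      0.     -0.      0.     -0.0001 -0.      0.    ]
```

```bash
cat >> kin.py <<'E'
P5=[0.2375,0.5088,0.3879,0.3053,0.111]; P7=[0.2753,0.5867,0.392,0.3053,0.1112,-.0001,.114]
LO=np.array([-3.08,-.75,.22,-1.43,0,-2.85]);HI=np.array([3.08,2.2,2.44,4.57,2.65,2.85])
def tool(psi,alpha,roll,flip=0):
    z=np.array([np.cos(alpha)*np.cos(psi),np.cos(alpha)*np.sin(psi),-np.sin(alpha)])
    y=np.array([np.sin(psi),-np.cos(psi),0])*(-1 if flip else 1); x=np.cross(y,z)
    return R.from_rotvec(z*roll)*R.from_matrix(np.c_[x,y,z])
def ik(pos,E,seeds,P=P5):
    sols=[]
    for s in seeds:
        r=least_squares(lambda q:np.r_[(fk(q,*P)[0]-pos)*5,(E.inv()*fk(q,*P)[1]).as_rotvec()],np.clip(s,LO+.01,HI-.01),bounds=(LO,HI))
        if r.cost<1e-6 and not any(np.allclose(r.x,t,atol=.03) for t in sols): sols.append(r.x)
    return sols
E
python3 - <<'E'
from kin import *
np.set_printoptions(precision=2,suppress=True)
rng=np.random.default_rng(0)
seeds=[rng.uniform(LO,HI) for _ in range(12)]
cup=np.array([.4525,.2815,.057]); pour=np.array([.537,-.01,.17])
a=np.radians(30)
for deg in (40,60,75,90,105):
  psi=np.radians(deg)
  for fl in (0,1):
    E=tool(psi,a,0,fl); S=ik(cup+.019*E.apply([0,0,1]),E,seeds)
    for s in S: print(deg,fl,'grasp',s)
    for rl in (150,-150):
      E=tool(psi,0,np.radians(rl),fl); S=ik(pour+.019*E.apply([0,0,1]),E,seeds)
      for s in S: print(deg,fl,'   pour',rl,s)
E
```

```text
40 0    pour 150 [-0.85  0.9   2.35  1.59  1.57  0.94]
40 0    pour -150 [-0.85  0.9   2.35  1.59  1.57  1.99]
40 1    pour 150 [-0.85  0.9   2.35  1.59  1.57 -2.2 ]
40 1    pour -150 [-0.85  0.9   2.35  1.59  1.57 -1.16]
60 0    pour 150 [-0.82  0.9   2.09  1.28  1.61  1.19]
60 0    pour -150 [-0.82  0.9   2.09  1.28  1.61  2.24]
60 1    pour 150 [-0.82  0.9   2.09  1.28  1.61 -1.95]
60 1    pour -150 [-0.82  0.9   2.09  1.28  1.61 -0.9 ]
75 0 grasp [-0.18  0.81  2.32  1.64  1.05 -1.55]
75 0    pour 150 [-0.76  0.94  1.88  1.09  1.72  1.33]
75 0    pour -150 [-0.76  0.94  1.88  1.09  1.72  2.38]
75 1 grasp [-0.18  0.81  2.32  1.64  1.05  1.59]
75 1    pour 150 [-0.76  0.94  1.88  1.09  1.72 -1.81]
75 1    pour -150 [-0.76  0.94  1.88  1.09  1.72 -0.76]
90 0 grasp [-0.17  0.83  2.14  1.31  1.08 -1.38]
90 0    pour 150 [-0.69  0.99  1.67  0.94  1.86  1.42]
90 0    pour -150 [-0.69  0.99  1.67  0.94  1.86  2.47]
90 1 grasp [-0.17  0.83  2.14  1.31  1.08  1.76]
90 1    pour 150 [-0.69  0.99  1.67  0.94  1.86 -1.72]
90 1    pour -150 [-0.69  0.99  1.67  0.94  1.86 -0.67]
105 0 grasp [-0.13  0.86  1.96  1.04  1.19 -1.26]
105 0    pour 150 [-0.6   1.06  1.47  0.8   2.02  1.47]
105 0    pour -150 [-0.6   1.06  1.47  0.8   2.02  2.52]
105 1 grasp [-0.13  0.86  1.96  1.04  1.19  1.88]
105 1    pour 150 [-0.6   1.06  1.47  0.8   2.02 -1.67]
105 1    pour -150 [-0.6   1.06  1.47  0.8   2.02 -0.62]
```

Run:
```python
from h import *
from kin import *
np.set_printoptions(precision=3,suppress=True)
c=cam('side','side1'); X=cloud(c)
for ctr in [(.348,.198),(.345,.359),(.4525,.2815)]:
    m=(np.hypot(X[...,0]-ctr[0],X[...,1]-ctr[1])<.055)&(abs(X[...,2]-.09)<.005); P=X[m]
    A=np.c_[2*P[:,:2],np.ones(len(P))]; s=np.linalg.lstsq(A,(P[:,:2]**2).sum(1),rcond=None)[0]; print(ctr,len(P),s[:2],np.sqrt(s[2]+s[0]**2+s[1]**2))
o=robot.get_obs(); E0=R.from_quat(o['tool_rot']); q=o['q']
cup=np.array([.4525,.2815,.06]); a=np.radians(25)
for deg in (100,110,115,120):
    E=tool(np.radians(deg),a,0); z=E.apply([0,0,1])
    for d in (.15,.002):
        pos=cup-d*z+.019*z; s=ik(pos,E,[q,[-.15,.85,1.9,1,1.2,-1.3]]); print(deg,d,pos,s,(E*E0.inv()).as_rotvec(),pos-o['position'])
```

```text
(0.348, 0.198) 85 [0.325 0.193] 0.03282588391116961
(0.345, 0.359) 88 [0.317 0.355] 0.032853270739065625
(0.4525, 0.2815) 99 [0.453 0.283] 0.033082742390428056
100 0.15 [0.473 0.165 0.115] [array([-0.414,  0.785,  1.929,  0.872,  1.394, -1.213])] [ 0.568 -0.002  0.214] [ 0.028  0.295 -0.263]
100 0.002 [0.45  0.297 0.053] [array([-0.176,  0.887,  2.016,  1.129,  1.227, -1.333])] [ 0.568 -0.002  0.214] [ 0.005  0.427 -0.326]
110 0.15 [0.493 0.17  0.115] [array([-0.34 ,  0.846,  1.744,  0.777,  1.513, -1.154])] [0.568 0.047 0.384] [ 0.048  0.3   -0.263]
110 0.002 [0.447 0.296 0.053] [array([-0.14 ,  0.915,  1.889,  0.976,  1.31 , -1.263])] [0.568 0.047 0.384] [ 0.002  0.426 -0.326]
115 0.15 [0.503 0.174 0.115] [array([-0.302,  0.879,  1.651,  0.734,  1.575, -1.133])] [0.567 0.072 0.468] [ 0.058  0.304 -0.263]
115 0.002 [0.446 0.295 0.053] [array([-0.119,  0.931,  1.826,  0.908,  1.357, -1.238])] [0.567 0.072 0.468] [ 0.001  0.426 -0.326]
120 0.15 [0.512 0.179 0.115] [array([-0.264,  0.913,  1.558,  0.695,  1.638, -1.116])] [0.566 0.097 0.553] [ 0.067  0.309 -0.263]
120 0.002 [0.445 0.295 0.053] [array([-0.096,  0.948,  1.763,  0.845,  1.406, -1.219])] [0.566 0.097 0.553] [-0.     0.425 -0.326]
```

View pics/side1.png

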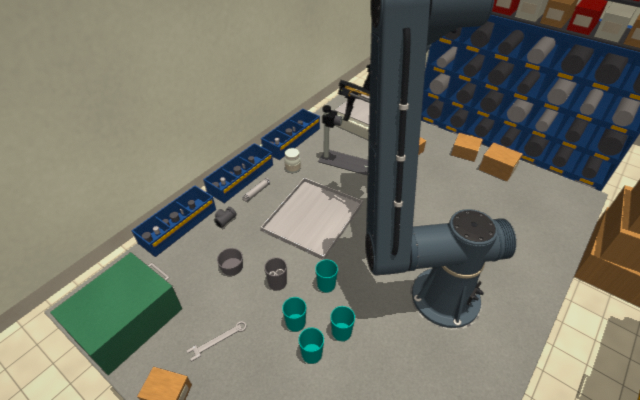

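Call:
{"method": "move_arm", "body": {
  "rows": [5,30,-26,0.057,0.005,0.038,0,5,30,-26,0.057,0.005,0.038,0,5,30,-26,0.057,0.005,0.038,0,5,30,-26,0.057,0.005,0.038,0,5,30,-26,0.057,0.005,0.038,0,5,30,-26,0.057,0.005,0.038,0,5,30,-26,0.057,0.005,0.038,0,5,30,-26,0.057,0.005,0.038,0,4,30,-26,0.057,0.005,0.038,0,4,30,-26,0.055,0.002,0.042,0,0,0,0,0,0,0,0]
}}

```text
time: 4.55
position: [0.4912, 0.1734, 0.1156]
tool_rot: [0.484, 0.693, 0.303, -0.44]
ft_force: [-1.3, 1.1, 0.4]
grip_width: 0.0872
```

Run:
```python
from h import *
from kin import *
np.set_printoptions(precision=4,suppress=True)
o=robot.get_obs(); E0=R.from_quat(o['tool_rot']);print(o['time'],o['q'],o['position'],fk(o['q'],*P5)[0],fk(o['q'],*P7)[0])
c=cam('scene','scene2'); c=cam('wrist','wrist2'); 
print([ (d['at'],d['conf']) for d in robot.spot_point('wrist','cup_mid')], proj(c,[.453,.2825,.045]))
cup=np.array([.453,.2825,.06]);E=tool(np.radians(110),np.radians(25),0); z=E.apply([0,0,1])
pos=cup+.017*z; print((pos-o['position'])*1000,(E*E0.inv()).as_rotvec())
```

```text
4.55 [-0.3316  0.9066  1.6519  0.7718  1.5283 -1.1263] [0.4912 0.1734 0.1156] [0.5204 0.1632 0.0962] [0.4905 0.1736 0.1157]
[([123.1, 152.4], 0.88), ([240.2, 148.2], 0.74), ([153.4, 236.9], 0.73), ([322.4, 207.6], 0.65), ([195.4, 114.4], 0.63)] [320.7303 206.0475]
[-43.4784 123.6151 -62.7897] [ 0.009  -0.0017 -0.0065]
```

View pics/scene2.png

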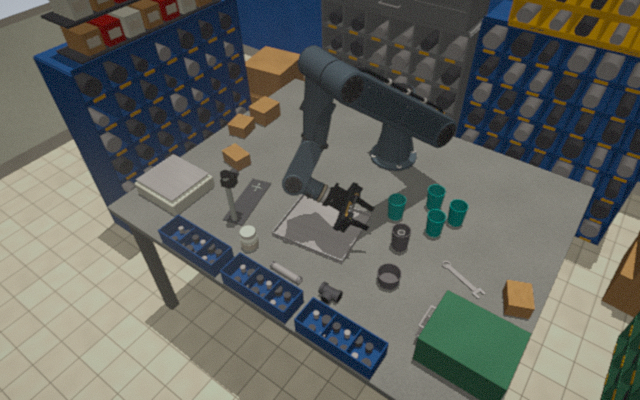

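View pics/wrist2.png

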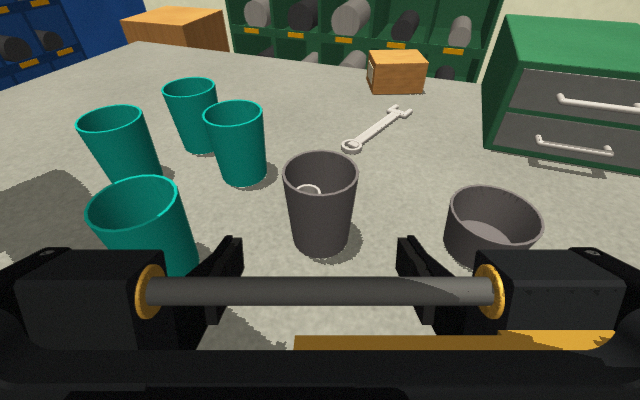

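The wrist view shows the grey cup at (321,207), centred between the fingers and matching my projection. I'll check the reach with the refined model before advancing.

Run:
```python
from h import *
from kin import *
np.set_printoptions(precision=2,suppress=True)
o=robot.get_obs(); q=o['q']
cup=np.array([.453,.2825,.06]);E=tool(np.radians(110),np.radians(25),0); z=E.apply([0,0,1])
s=ik(cup+.017*z,E,[q],P7); print(s)
q=s[0]
for nm,G,deg,al,rl in [('lift',cup+[0,0,.1],110,25,0),('A',[.49,.14,.2],90,12,0),('B',[.51,0,.18],75,0,0),('B+',[.51,0,.18],75,0,80),('pour',[.51,0,.17],75,0,150),('pourlow',[.51,0,.14],75,0,150),('p65',[.51,0,.15],65,0,150),('p90',[.51,0,.15],90,0,150)]:
    E=tool(np.radians(deg),np.radians(al),np.radians(rl)); S=ik(np.array(G)+.017*E.apply([0,0,1]),E,[q],P7); print(nm,S, fk(S[0],*P7)[2] if S else '')
    if S: q=S[0]
```

```text
[array([-0.14,  1.01,  1.76,  0.97,  1.33, -1.23])]
lift [array([-0.14,  0.82,  1.78,  0.94,  1.43, -1.09])] [0.54 0.04 0.28]
A [array([-0.5 ,  0.85,  1.87,  1.03,  1.58, -1.2 ])] [ 0.49 -0.14  0.26]
B [array([-0.79,  1.01,  1.83,  1.07,  1.72, -1.31])] [ 0.44 -0.28  0.18]
B+ [array([-0.79,  1.01,  1.83,  1.07,  1.72,  0.09])] [ 0.44 -0.28  0.18]
pour [array([-0.79,  1.03,  1.82,  1.06,  1.71,  1.3 ])] [ 0.44 -0.28  0.17]
pourlow [array([-0.79,  1.09,  1.81,  1.06,  1.69,  1.26])] [ 0.44 -0.28  0.14]
p65 [array([-0.83,  1.08,  1.93,  1.18,  1.62,  1.17])] [ 0.39 -0.26  0.15]
p90 [array([-0.71,  1.08,  1.64,  0.91,  1.84,  1.38])] [ 0.51 -0.29  0.15]
```

Call:
{"method": "move_arm", "body": {
  "rows": [-6,17,-9,0,0,0,0,-6,17,-9,0,0,0,0,-6,17,-9,0,0,0,0,-6,17,-9,0,0,0,0,-6,17,-9,0,0,0,0,-6,17,-8,0,0,0,0,-4,11,-5,0,0,0,0,-3,11,-5,0,0,0,0,0,0,0,0,0,0,0.1],
  "grip_force": 30
}}

```text
time: 5.6
position: [0.4489, 0.2958, 0.0569]
tool_rot: [0.484, 0.694, 0.305, -0.437]
ft_force: [0.2, 0.8, -0.2]
grip_width: 0.084
```

Call:
{"method": "move_arm", "body": {
  "rows": [0,0,0,0,0,0,0.5,0,0,0,0,0,0,0.5,0,0,0,0,0,0,0.5,0,0,0,0,0,0,0.5,0,0,0,0,0,0,0.5]
}}

```text
time: 6.1
position: [0.4499, 0.2942, 0.0578]
tool_rot: [0.484, 0.694, 0.306, -0.436]
ft_force: [-1.6, -0.6, 1.8]
grip_width: 0.0661
```

Run:
```python
from h import *
o=robot.get_obs(); print(o['time'],o['position'],o['grip_width'],o['ft_force'])
c=cam('wrist','wrist3')
```

```text
6.1 [0.44990916 0.29419434 0.05781185] 0.06605469017956324 [-1.64161973 -0.57020471  1.81279754]
```

View pics/wrist3.png

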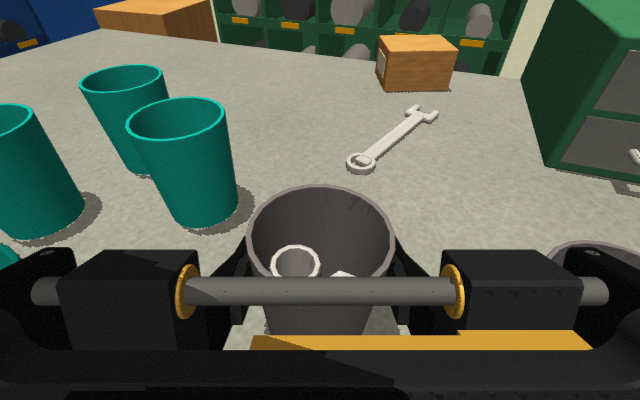

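The cup is between the fingers at 66 mm opening, with the nipple's ring visible at (295,263). Next I lift.

Call:
{"method": "move_arm", "body": {
  "rows": [0,0,4,0,0,0,0.6,0,0,8,0,0,0,0.6,0,0,12,0,0,0,0.6,0,0,16,0,0,0,0.6,0,0,18,0,0,0,0.6,0,0,18,0,0,0,0.6,0,0,16,0,0,0,0.6,0,0,12,0,0,0,0.6,0,0,6,0,0,0,0.6,0,0,0,0,0,0,0.6]
}}

```text
time: 7.15
position: [0.4504, 0.2945, 0.1681]
tool_rot: [0.484, 0.694, 0.307, -0.435]
ft_force: [0.3, 0.0, -2.3]
grip_width: 0.0659
```

```bash
python3 - <<'E'
from h import *
from kin import *
np.set_printoptions(precision=3,suppress=True)
o=robot.get_obs(); print(o['time'],o['position'],o['grip_width'],o['ft_force'],o['q'])
c=cam('scene','scene4')
E0=R.from_quat(o['tool_rot']); G=o['position']-.019*E0.apply([0,0,1]); print('G',G)
for nm,Gt,deg,al,rl in [('A',[.50,.12,.2],90,12,0),('B',[.505,0,.18],75,0,0),('C',[.505,0,.18],75,0,80)]:
    E=tool(np.radians(deg),np.radians(al),np.radians(rl)); p=np.array(Gt)+.019*E.apply([0,0,1]); print(nm,(p-o['position'])*1000,(E*E0.inv()).as_rotvec(),ik(p,E,[o['q']],P7)); E0=E;o['position']=p
E
python3 -c "
import cv2;a=cv2.imread('pics/scene4.png')[130:310,220:460];cv2.imwrite('pics/scene4c.png',cv2.resize(a,(800,600)))"
```

```text
7.15 [0.45  0.294 0.168] 0.06590394700781631 [ 0.272  0.038 -2.288] [-0.139  0.784  1.778  0.933  1.439 -1.065]
G [0.456 0.278 0.176]
A [  49.567 -155.868   27.964] [ 0.235  0.046 -0.348] [array([-0.523,  0.852,  1.83 ,  1.012,  1.601, -1.177])]
B [   9.918 -120.232  -16.05 ] [ 0.208 -0.027 -0.261] [array([-0.789,  1.008,  1.842,  1.062,  1.716, -1.317])]
C [ 0. -0.  0.] [0.361 1.349 0.   ] [array([-0.789,  1.008,  1.842,  1.062,  1.716,  0.079])]
```

View pics/scene4c.png

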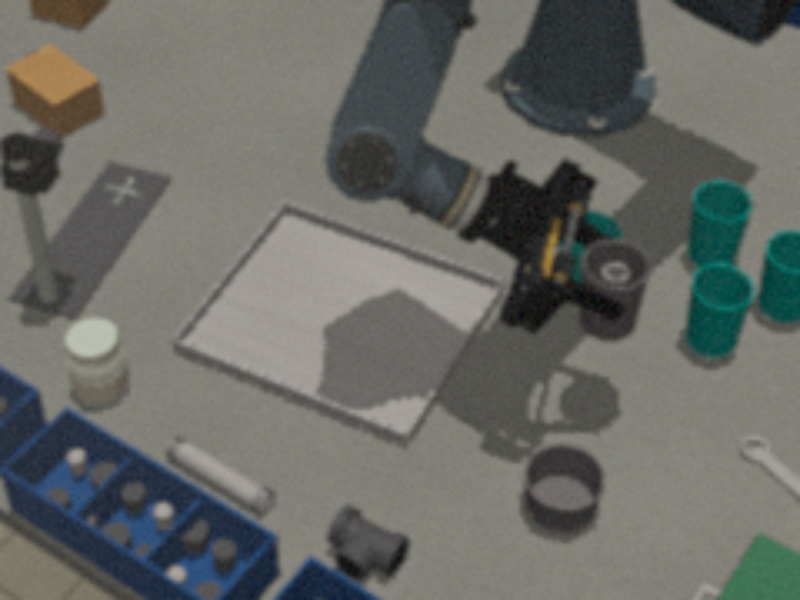

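Call:
{"method": "move_arm", "body": {
  "rows": [5,-16,3,0.0235,0.0046,-0.035,0.6,5,-16,3,0.0235,0.0046,-0.035,0.6,5,-16,3,0.0235,0.0046,-0.035,0.6,5,-16,3,0.0235,0.0046,-0.035,0.6,5,-16,3,0.0235,0.0046,-0.035,0.6,5,-16,3,0.0235,0.0046,-0.035,0.6,5,-16,3,0.0235,0.0046,-0.035,0.6,5,-16,3,0.0235,0.0046,-0.035,0.6,5,-16,3,0.0235,0.0046,-0.035,0.6,5,-14,3,0.0235,0.0046,-0.033,0.6]
}}

```text
time: 8.2
position: [0.5006, 0.1355, 0.1965]
tool_rot: [0.55, 0.548, 0.445, -0.446]
ft_force: [0.5, 0.3, -2.3]
grip_width: 0.0662
```

Call:
{"method": "move_arm", "body": {
  "rows": [1,-12,-1,0.021,-0.003,-0.026,0.6,1,-12,-1,0.021,-0.003,-0.026,0.6,1,-12,-1,0.021,-0.003,-0.026,0.6,1,-12,-1,0.021,-0.003,-0.026,0.6,1,-12,-1,0.021,-0.003,-0.026,0.6,1,-12,-1,0.021,-0.003,-0.026,0.6,1,-12,-1,0.021,-0.003,-0.026,0.6,1,-12,-1,0.021,-0.003,-0.026,0.6,1,-12,-1,0.021,-0.003,-0.026,0.6,1,-12,-1,0.021,-0.003,-0.026,0.6,0,0,0,0,0,0,0.6]
}}

```text
time: 9.3
position: [0.5106, 0.0146, 0.1867]
tool_rot: [0.56, 0.429, 0.562, -0.431]
ft_force: [-0.6, 0.5, -2.6]
grip_width: 0.0658
```

Run:
```python
from h import *
from kin import *
np.set_printoptions(precision=3,suppress=True)
o=robot.get_obs(); print(o['time'],o['position'],o['grip_width'],o['ft_force'],o['q'])
c=cam('scene','scene5')
E0=R.from_quat(o['tool_rot']); z=E0.apply([0,0,1]);G=o['position']-.019*z; print('G',G,'z',z,'y',E0.apply([0,1,0]))
cv2.imwrite('pics/scene5c.png',cv2.resize(c['color'][130:310,180:420,::-1],(800,600)))
# pour IK at roll 165
for rl in (150,165):
  for Gz in (.165,.18):
    E=R.from_rotvec(z*np.radians(rl))*E0; print(rl,ik(np.array([.505,0,Gz])+.019*z,E,[[-.79,1,1.84,1.06,1.7,1.3]],P7))
```

```text
9.3 [0.511 0.015 0.187] 0.06581271685713404 [-0.559  0.503 -2.648] [-0.794  0.997  1.841  1.061  1.726 -1.307]
G [ 0.506 -0.004  0.187] z [0.261 0.965 0.004] y [ 0.965 -0.261  0.   ]
150 [array([-0.79 ,  1.04 ,  1.835,  1.061,  1.707,  1.279])]
150 [array([-0.79 ,  1.01 ,  1.843,  1.064,  1.718,  1.299])]
165 [array([-0.79 ,  1.04 ,  1.835,  1.061,  1.707,  1.541])]
165 [array([-0.79 ,  1.01 ,  1.843,  1.064,  1.718,  1.561])]
```

View pics/scene5c.png

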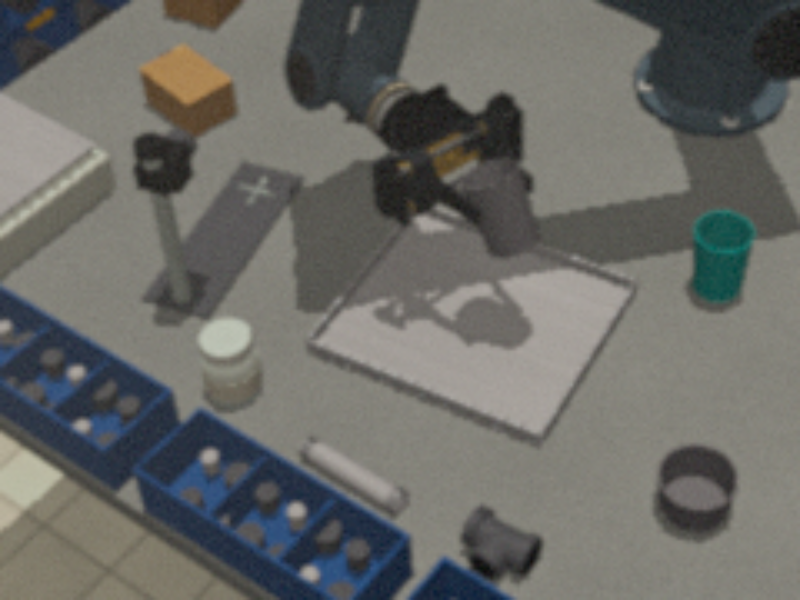

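Call:
{"method": "move_arm", "body": {
  "rows": [1,0,-2,0.036,0.135,0,0.6,1,0,-2,0.036,0.135,0,0.6,1,0,-2,0.036,0.135,0,0.6,1,0,-2,0.036,0.135,0,0.6,1,0,-2,0.036,0.135,0,0.6,1,0,-2,0.036,0.135,0,0.6,1,0,-2,0.036,0.135,0,0.6,1,0,-2,0.036,0.135,0,0.6,1,0,-2,0.036,0.135,0,0.6,1,0,-2,0.036,0.135,0,0.6,0,0,-2,0.036,0.135,0,0.6]
}}

```text
time: 10.45
position: [0.5202, 0.0172, 0.1657]
tool_rot: [0.702, -0.082, 0.103, -0.7]
ft_force: [-0.2, -0.8, -2.1]
grip_width: 0.0658
```

Run:
```python
from h import *
o=robot.get_obs(); print(o['time'],o['position'],o['grip_width'],o['ft_force'],o['q'])
c=cam('scene','scene6')
cv2.imwrite('pics/scene6c.png',cv2.resize(c['color'][130:310,180:420,::-1],(800,600)))
```

```text
10.45 [0.52024172 0.01719155 0.1656566 ] 0.06582638483683523 [-0.15840601 -0.77118087 -2.05261096] [-0.77668825  1.03664102  1.81354749  1.07455323  1.71286591  0.2261375 ]
```

View pics/scene6c.png

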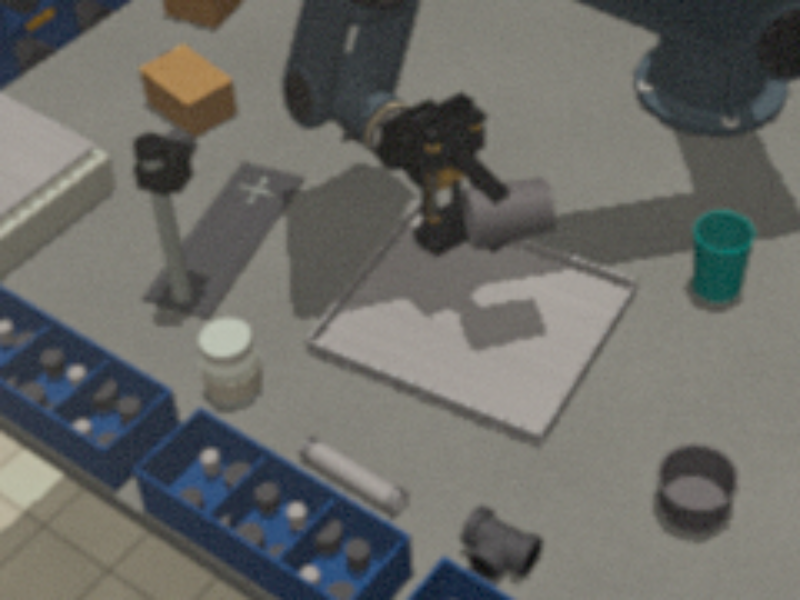

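Call:
{"method": "move_arm", "body": {
  "rows": [0,0,-1,0.026,0.097,0,0.6,0,0,-1,0.026,0.097,0,0.6,0,0,-1,0.026,0.097,0,0.6,0,0,-1,0.026,0.097,0,0.6,0,0,-1,0.026,0.097,0,0.6,0,0,-1,0.026,0.097,0,0.6,0,0,0,0.026,0.097,0,0.6,0,0,0,0.026,0.097,0,0.6,0,0,0,0.026,0.097,0,0.6,0,0,0,0.026,0.097,0,0.6,0,0,0,0.026,0.097,0,0.6,0,0,0,0.026,0.097,0,0.6]
}}

```text
time: 11.7
position: [0.5201, 0.0171, 0.1604]
tool_rot: [-0.533, 0.465, 0.311, 0.635]
ft_force: [0.1, 0.1, -1.1]
grip_width: 0.066
```

Call:
{"method": "move_arm", "body": {
  "rows": [0,0,0,0,0,0,0.6,0,0,0,0,0,0,0.6,0,0,0,0,0,0,0.6,0,0,0,0,0,0,0.6,0,0,0,0,0,0,0.6]
}}

```text
time: 12.2
position: [0.5202, 0.0165, 0.1595]
tool_rot: [-0.534, 0.465, 0.31, 0.635]
ft_force: [0.3, -0.8, -1.7]
grip_width: 0.066
```

Run:
```python
from h import *
o=robot.get_obs(); print(o['time'],o['position'],o['grip_width'],o['ft_force'],o['q'])
c=cam('scene','scene7')
cv2.imwrite('pics/scene7c.png',cv2.resize(c['color'][130:310,180:420,::-1],(800,600)))
```

```text
12.2 [0.52021281 0.0165234  0.15947944] 0.06604061194976936 [ 0.288635   -0.75879003 -1.74160823] [-0.77783065  1.04795114  1.81004068  1.07268155  1.70795133  1.41828766]
```

View pics/scene7c.png

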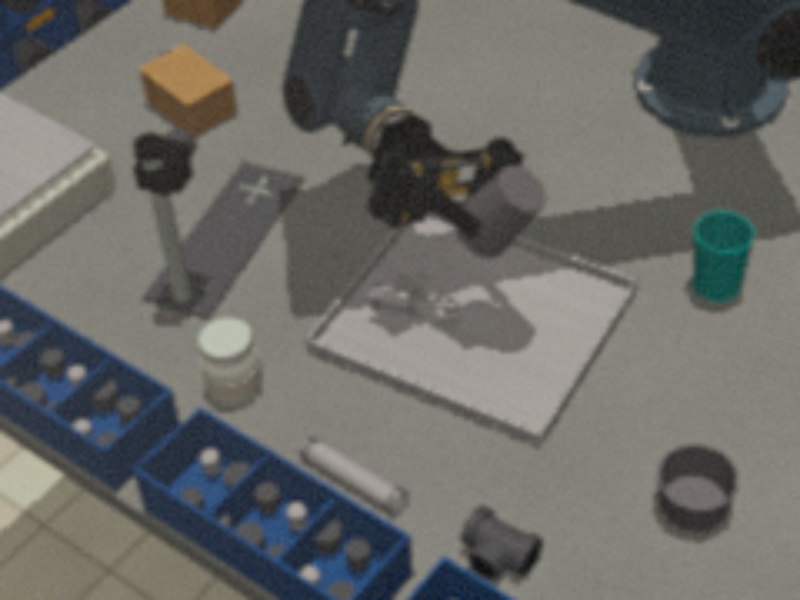

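Run:
```python
from h import *
for _ in range(3):
    c=cam('side','side7'); o=robot.get_obs(); print(o['time'],o['ft_force'])
cv2.imwrite('pics/side7c.png',cv2.resize(c['color'][150:270,240:400,::-1],(800,600)))
for n in ('nipple_mid','nut0_mid'):
    print([(d['at'],round(d['conf'],2),np.round(p3(c,*d['at']),3)) for d in robot.spot_point('side',n)])
```

```text
12.3 [ 0.06007959 -0.11299816 -0.60351927]
12.35 [-0.82919978 -0.07763192 -0.84082681]
12.4 [-0.03810343  0.03625632 -0.60559149]
[]
[]
```

View pics/side7c.png

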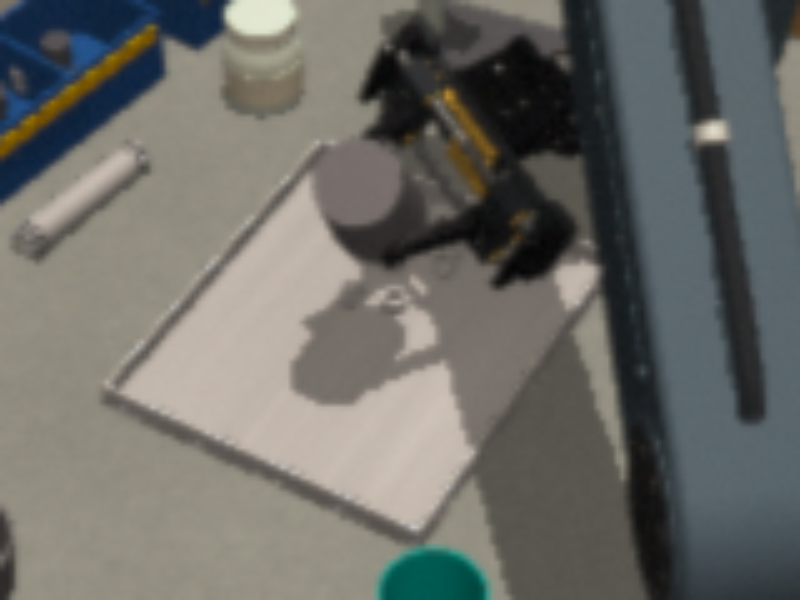

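Call:
{"method": "move_arm", "body": {
  "rows": [0,5,10,0.026,0.097,0,0.6,0,10,15,0.026,0.097,0,0.6,0,15,20,0,0,0,0.6,0,20,20,0,0,0,0.6,0,20,15,0,0,0,0.6,0,20,5,0,0,0,0.6,0,20,0,0,0,0,0.6,0,10,0,0,0,0,0.6,0,0,0,0,0,0,0.6]
}}

```text
time: 13.4
position: [0.5195, 0.1377, 0.2445]
tool_rot: [-0.485, 0.516, 0.373, 0.6]
ft_force: [-0.6, -0.1, -0.8]
grip_width: 0.0659
```

Run:
```python
from h import *
for _ in range(2):
    c=cam('side','side8'); o=robot.get_obs(); print(o['time'],o['ft_force'],o['position'])
cv2.imwrite('pics/side8c.png',cv2.resize(c['color'][150:270,240:400,::-1],(800,600)))
for n in ('nipple_mid','nut0_mid'):
    print([(d['at'],round(d['conf'],2),np.round(p3(c,*d['at']),3)) for d in robot.spot_point('side',n)])
```

```text
13.45 [ 0.50879154 -1.55741346 -0.5651547 ] [0.5201184  0.13676933 0.24433823]
13.5 [ 0.10777002  0.12175259 -0.63866733] [0.52050942 0.13611288 0.24421174]
[]
[([255.0, 192.8], 0.41, array([0.785, 0.036, 0.015]))]
```

View pics/side8c.png

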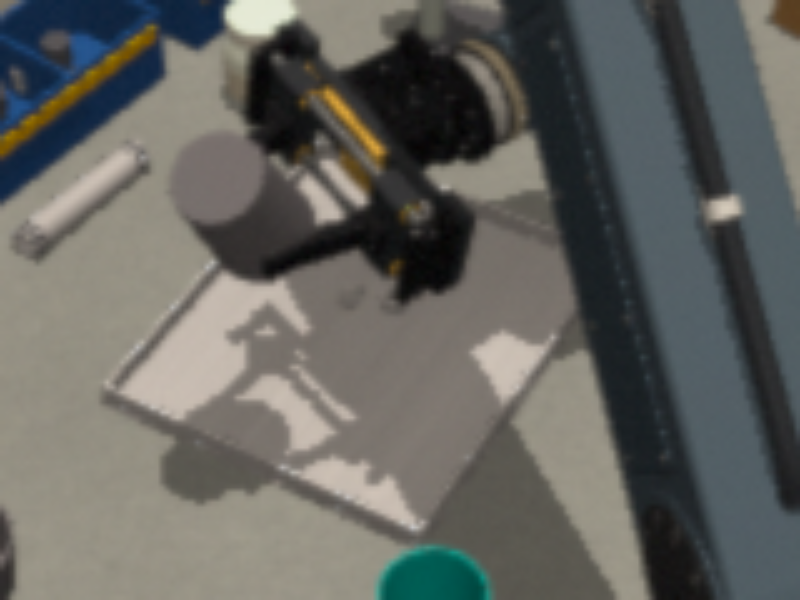

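Run:
```python
from h import *
F=[]
for _ in range(4):
    c=cam('scene','scene8'); F.append(robot.get_obs()['ft_force'])
print(np.mean(F,0))
cv2.imwrite('pics/scene8c.png',cv2.resize(c['color'][160:280,240:400,::-1],(800,600)))
for n in ('nipple_mid','nut0_mid'):
    print([(d['at'],round(d['conf'],2),np.round(p3(c,*d['at']),3)) for d in robot.spot_point('scene',n)])
```

```text
[-0.00225825 -0.13202911 -0.81391119]
[([250.6, 247.0], 0.7, array([ 0.79 , -0.15 ,  0.028])), ([296.7, 218.5], 0.63, array([ 0.578, -0.102,  0.025]))]
[([258.4, 187.0], 0.63, array([ 0.515, -0.36 ,  0.006])), ([305.3, 214.3], 0.6, array([ 0.53 , -0.097,  0.01 ]))]
```

View pics/scene8c.png

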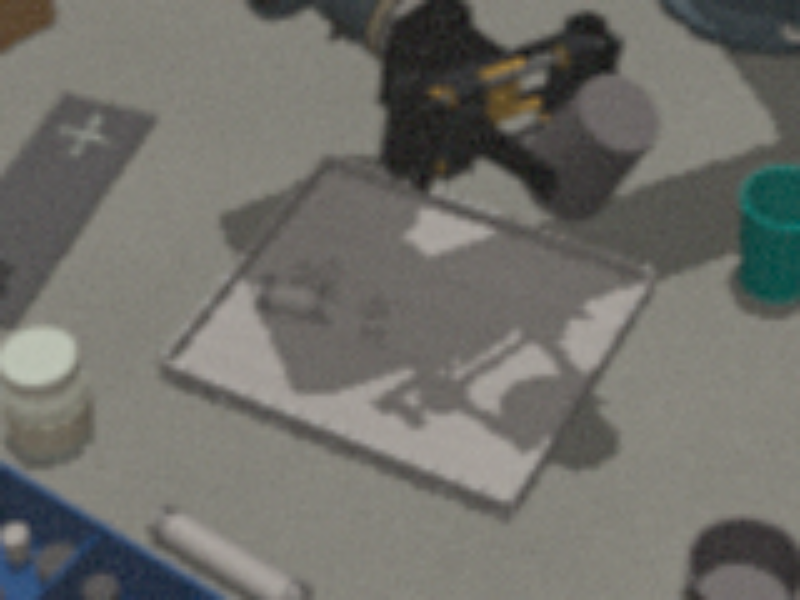

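Call:
{"method": "move_arm", "body": {
  "rows": [0,0,0,-0.0365,-0.135,0,0.6,0,0,0,-0.0365,-0.135,0,0.6,0,0,0,-0.0365,-0.135,0,0.6,0,0,0,-0.0365,-0.135,0,0.6,0,0,0,-0.0365,-0.135,0,0.6,0,0,0,-0.0365,-0.135,0,0.6,0,0,0,-0.0365,-0.135,0,0.6,0,0,0,-0.0365,-0.135,0,0.6,0,0,0,-0.0365,-0.135,0,0.6,0,0,0,-0.0365,-0.135,0,0.6,0,0,0,-0.0365,-0.135,0,0.6,0,0,0,-0.0365,-0.135,0,0.6]
}}

```text
time: 15.1
position: [0.5203, 0.1363, 0.2444]
tool_rot: [0.707, 0.016, 0.202, -0.677]
ft_force: [0.0, -0.6, -0.7]
grip_width: 0.0662
```

Call:
{"method": "move_arm", "body": {
  "rows": [0,0,0,-0.0365,-0.135,0,0.6,0,0,0,-0.0365,-0.135,0,0.6,0,0,0,-0.0365,-0.135,0,0.6,0,0,0,-0.0365,-0.135,0,0.6,0,0,0,-0.0365,-0.135,0,0.6,0,0,0,-0.0365,-0.135,0,0.6,0,0,0,-0.0365,-0.135,0,0.6,0,0,0,-0.0365,-0.135,0,0.6,0,0,0,-0.0365,-0.135,0,0.6,0,0,0,0,0,0,0.6]
}}

```text
time: 16.1
position: [0.5203, 0.1363, 0.2444]
tool_rot: [0.563, 0.427, 0.561, -0.431]
ft_force: [0.2, -0.5, -0.8]
grip_width: 0.0661
```

Run:
```python
from h import *
from kin import *
np.set_printoptions(precision=4,suppress=True)
o=robot.get_obs(); print(o['time'],o['position'],o['grip_width'],o['q'])
E0=R.from_quat(o['tool_rot'])
L=R.from_quat([0.484,0.694,0.306,-0.436]); print('to place rot',(L*E0.inv()).as_rotvec(), (np.array([.4499,.2942,.1581])-o['position'])*1000)
print(ik(np.array([.4499,.2942,.158]),L,[o['q']],P7))
```

```text
16.1 [0.5203 0.1363 0.2444] 0.06609287485666317 [-0.5852  0.8729  1.9762  1.2647  1.6624 -1.2866]
to place rot [-0.4545 -0.0278  0.6074] [-70.3566 157.8575 -86.3079]
[array([-0.1399,  0.8033,  1.7778,  0.9335,  1.4296, -1.0802])]
```

Call:
{"method": "move_arm", "body": {
  "rows": [-7,16,-9,-0.0455,-0.0028,0.0607,0.6,-7,16,-9,-0.0455,-0.0028,0.0607,0.6,-7,16,-9,-0.0455,-0.0028,0.0607,0.6,-7,16,-9,-0.0455,-0.0028,0.0607,0.6,-7,16,-9,-0.0455,-0.0028,0.0607,0.6,-7,16,-9,-0.0455,-0.0028,0.0607,0.6,-7,16,-8,-0.0455,-0.0028,0.0607,0.6,-7,16,-8,-0.0455,-0.0028,0.0607,0.6,-7,15,-8,-0.0455,-0.0028,0.0607,0.6,-7,15,-8,-0.0455,-0.0028,0.0607,0.6,0,0,0,0,0,0,0.6]
}}

```text
time: 17.2
position: [0.4492, 0.2964, 0.1587]
tool_rot: [0.483, 0.695, 0.305, -0.437]
ft_force: [-1.3, 0.2, 0.1]
grip_width: 0.066
```

Run:
```python
from h import *
from kin import *
np.set_printoptions(precision=4,suppress=True)
o=robot.get_obs(); print(o['time'],o['position'],o['grip_width'])
E0=R.from_quat(o['tool_rot'])
L=R.from_quat([0.484,0.694,0.306,-0.436]); print('rot',(L*E0.inv()).as_rotvec(), (np.array([.4499,.2942,.0578])-o['position'])*1000)
c=cam('side','side9'); X=cloud(c)
cv2.imwrite('pics/side9c.png',cv2.resize(c['color'][200:320,210:370,::-1],(800,600)))
m=(np.hypot(X[...,0]-.455,X[...,1]-.28)<.06)&(X[...,2]>.13); P=X[m]; print(len(P),P[:,2].max(),np.percentile(P[:,2],95))
```

```text
17.2 [0.4492 0.2964 0.1587] 0.06600432634180041
rot [ 0.0012 -0.0011 -0.0033] [   0.6502   -2.2429 -100.8647]
886 0.23571861947881073 0.22569533508183173
```

View pics/side9c.png

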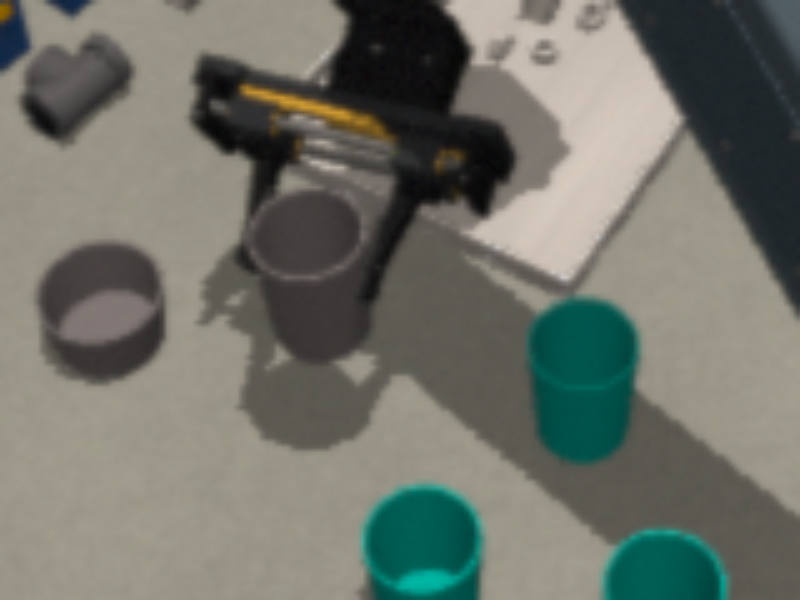

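Call:
{"method": "move_arm", "body": {
  "rows": [0,0,-15,0,0,0,0.6,0,-1,-20,0,0,0,0.6,0,0,-20,0,0,0,0.6,0,-1,-18,0,0,0,0.6,0,0,-12,0,0,0,0.6,0,0,-7,0,0,0,0.6,0,0,-4,0,0,0,0.6,0,0,-2,0,0,0,0.6,0,0,0,0,0,0,0.6]
}}

```text
time: 18.15
position: [0.4504, 0.2925, 0.0606]
tool_rot: [0.484, 0.694, 0.306, -0.436]
ft_force: [0.4, 1.0, -0.9]
grip_width: 0.0659
```

Call:
{"method": "move_arm", "body": {
  "rows": [0,0,-1,0,0,0,0.6,0,0,0,0,0,0,0.6,0,0,0,0,0,0,0.6]
}}

```text
time: 18.45
position: [0.4503, 0.2926, 0.0598]
tool_rot: [0.484, 0.694, 0.306, -0.436]
ft_force: [0.5, 0.1, -0.8]
grip_width: 0.066
```

Call:
{"method": "move_arm", "body": {
  "rows": [0,0,-1,0,0,0,0.6,0,0,-1,0,0,0,0.6,0,0,0,0,0,0,0.6,0,0,0,0,0,0,0.6]
}}

```text
time: 18.85
position: [0.4503, 0.2926, 0.0578]
tool_rot: [0.484, 0.694, 0.306, -0.436]
ft_force: [0.5, -0.3, 0.8]
grip_width: 0.0666
```

Contact is made (+0.8 N) at the original height, so I'm opening the gripper.

Call:
{"method": "move_arm", "body": {
  "rows": [0,0,0,0,0,0,0.3,0,0,0,0,0,0,0.1,0,0,0,0,0,0,0,0,0,0,0,0,0,0,0,0,0,0,0,0,0,0,0,0,0,0,0,0]
}}

```text
time: 19.45
position: [0.4502, 0.2925, 0.0573]
tool_rot: [0.484, 0.694, 0.306, -0.436]
ft_force: [0.4, -1.2, -0.3]
grip_width: 0.0867
```

Run:
```python
from h import *
o=robot.get_obs(); print(o['time'],o['grip_width'],o['ft_force'])
c=cam('wrist','wrist10')
```

```text
19.45 0.08670319022457978 [ 0.35781486 -1.22952439 -0.34924598]
```

View pics/wrist10.png

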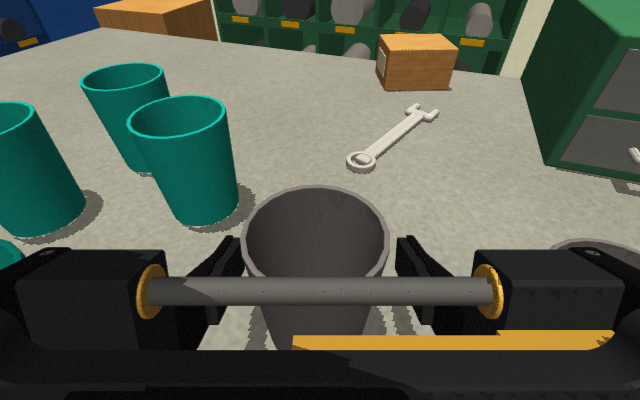

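The cup stands empty and released, with gaps to both fingers. I'll back out along the tool axis.

Call:
{"method": "move_arm", "body": {
  "rows": [3,-8,4,0,0,0,0,4,-12,6,0,0,0,0,6,-17,8,0,0,0,0,6,-17,8,0,0,0,0,6,-17,8,0,0,0,0,6,-17,8,0,0,0,0,6,-17,8,0,0,0,0,5,-17,8,0,0,0,0,0,0,30,0,0,0,0,0,0,40,0,0,0,0,0,0,40,0,0,0,0,0,0,40,0,0,0,0]
}}

```text
time: 20.7
position: [0.492, 0.1697, 0.2672]
tool_rot: [0.484, 0.694, 0.306, -0.436]
ft_force: [0.4, -1.2, -0.1]
grip_width: 0.0873
```

Run:
```python
from h import *
from kin import *
np.set_printoptions(precision=3,suppress=True)
o=robot.get_obs(); print(o['time'],o['position'],o['q'])
c=cam('side','side11'); X=cloud(c)
m=(np.hypot(X[...,0]-.453,X[...,1]-.2825)<.055)&(abs(X[...,2]-.09)<.006); P=X[m]
A=np.c_[2*P[:,:2],np.ones(len(P))]; s=np.linalg.lstsq(A,(P[:,:2]**2).sum(1),rcond=None)[0]; print('cup rim',s[:2],P[:,2].mean())
cv2.imwrite('pics/side11c.png',cv2.resize(c['color'][160:300,240:400,::-1],(800,600)))
for n in ('nipple_mid','nut0_mid'):
    print([(d['at'],round(d['conf'],2),p3(c,*d['at'])) for d in robot.spot_point('side',n)])
c=cam('scene','scene11'); cv2.imwrite('pics/scene11c.png',cv2.resize(c['color'][160:280,240:400,::-1],(800,600)))
for n in ('nipple_mid','nut0_mid'):
    print([(d['at'],round(d['conf'],2),p3(c,*d['at'])) for d in robot.spot_point('scene',n)])
# target: tool down poses
q0=o['q']
for th in range(0,180,20):
    E=tool(np.radians(th),np.pi/2-1e-6,0); 
    S=ik(np.array([.577,-.1,.2]),E,[q0,[-.5,.3,1.5,0,1.4,0],[-.5,.3,1.5,0,1.4,1.5],[-.5,.3,1.5,0,1.4,-2]],P7); print(th,E.apply([0,1,0]),S)
```

```text
20.7 [0.492 0.17  0.267] [-0.339  0.656  1.621  0.782  1.727 -0.936]
cup rim [0.454 0.281] 0.08957329466147984
[([215.6, 339.2], 0.52, array([0.463, 0.538, 0.007])), ([318.6, 199.6], 0.44, array([ 0.562, -0.077,  0.025]))]
[]
[]
[([308.6, 212.7], 0.55, array([ 0.514, -0.093,  0.008]))]
0 [ 0. -1.  0.] [array([-0.362,  0.502,  1.557,  0.   ,  1.083,  1.208])]
20 [ 0.342 -0.94   0.   ] [array([-0.362,  0.502,  1.557,  0.   ,  1.083,  0.859])]
40 [ 0.643 -0.766 -0.   ] [array([-0.362,  0.502,  1.557,  0.   ,  1.083,  0.51 ])]
60 [ 0.866 -0.5    0.   ] [array([-0.362,  0.502,  1.557,  0.   ,  1.083,  0.161])]
80 [ 0.985 -0.174 -0.   ] [array([-0.362,  0.502,  1.557,  0.   ,  1.083, -0.188])]
100 [0.985 0.174 0.   ] [array([-0.362,  0.502,  1.557,  0.   ,  1.083, -0.537])]
120 [0.866 0.5   0.   ] [array([-0.362,  0.502,  1.557,  0.   ,  1.083, -0.886])]
140 [0.643 0.766 0.   ] [array([-0.362,  0.502,  1.557,  0.   ,  1.083, -1.235])]
160 [ 0.342  0.94  -0.   ] [array([-0.362,  0.502,  1.557, -0.   ,  1.083, -1.584])]
```

View pics/side11c.png

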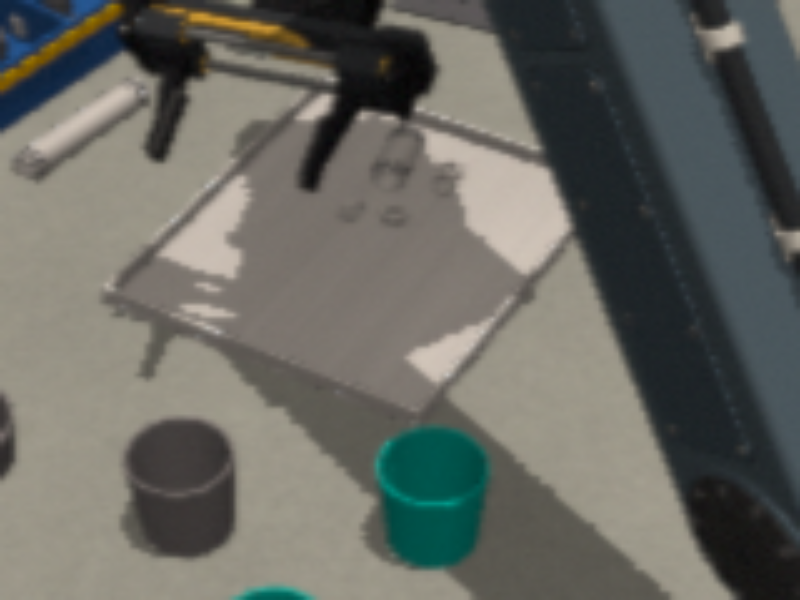

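View pics/scene11c.png

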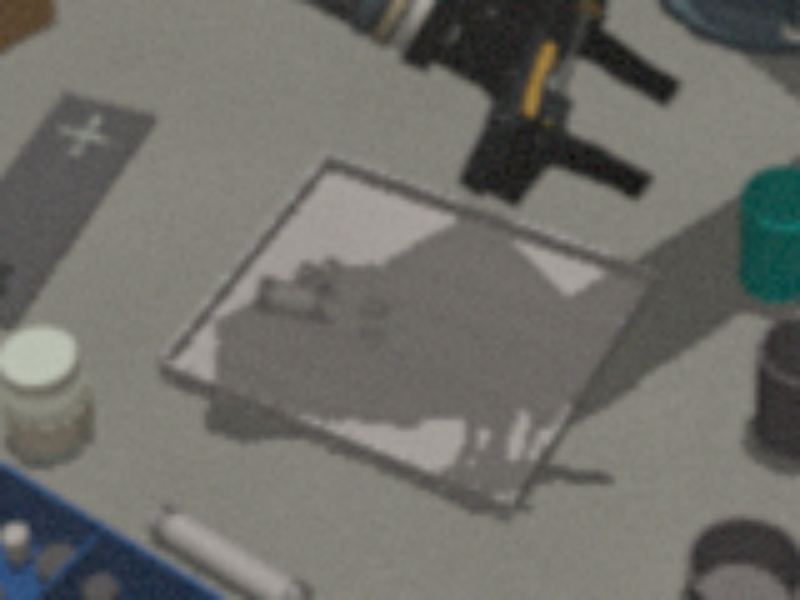

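Run:
```python
from h import *
from kin import *
np.set_printoptions(precision=3,suppress=True)
o=robot.get_obs(); E0=R.from_quat(o['tool_rot'])
E=tool(np.radians(110),np.pi/2-1e-6,0); print((E*E0.inv()).as_rotvec(), ik(np.array([.562,-.09,.25]),E,[o['q']],P7),(np.array([.562,-.09,.25])-o['position'])*1000)
```

```text
[-1.056 -0.384 -0.003] [array([-0.355,  0.421,  1.543,  0.   ,  1.178, -0.704])] [  70.172 -260.172  -14.825]
```

Call:
{"method": "move_arm", "body": {
  "rows": [7,-26,-2,-0.106,-0.038,0,0,7,-26,-2,-0.106,-0.038,0,0,7,-26,-2,-0.106,-0.038,0,0,7,-26,-2,-0.106,-0.038,0,0,7,-26,-2,-0.106,-0.038,0,0,7,-26,-1,-0.106,-0.038,0,0,7,-26,-1,-0.106,-0.038,0,0,7,-26,-1,-0.106,-0.038,0,0,7,-26,-1,-0.106,-0.038,0,0,7,-26,-1,-0.1,-0.04,0,0,0,0,0,0,0,0,0]
}}

```text
time: 22.1
position: [0.5613, -0.0895, 0.249]
tool_rot: [0.573, 0.82, -0.001, -0.003]
ft_force: [-0.2, 0.4, -1.2]
grip_width: 0.087
```

Run:
```python
from h import *
from kin import *
np.set_printoptions(precision=3,suppress=True)
o=robot.get_obs(); print(o['time'],o['position'],o['tool_rot'],o['q'])
c=cam('wrist','wrist12')
for n in ('nipple_mid','nut0_mid'):
    print([(d['at'],round(d['conf'],2),p3(c,*d['at'])) for d in robot.spot_point('wrist',n)])
```

```text
22.1 [ 0.561 -0.089  0.249] [ 0.573  0.82  -0.001 -0.003] [-0.355  0.423  1.543  0.     1.181 -0.705]
[([328.6, 179.2], 0.75, array([ 0.574, -0.091,  0.029]))]
[([294.6, 169.6], 0.72, array([ 0.53 , -0.099,  0.004]))]
```

View pics/wrist12.png

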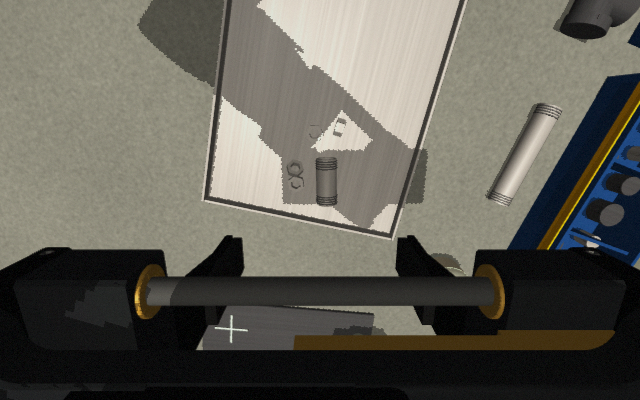

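Call:
{"method": "move_arm", "body": {
  "rows": [3,-5,-15,0,0,0,0,3,-5,-20,0,0,0,0,3,-5,-20,0,0,0,0,3,-5,-20,0,0,0,0,2,-5,-15,0,0,0,0,0,0,0,0,0,0,0]
}}

```text
time: 22.85
position: [0.5749, -0.1144, 0.1577]
tool_rot: [0.574, 0.819, -0.0, -0.004]
ft_force: [-0.9, -0.0, 0.8]
grip_width: 0.0868
```

Run:
```python
from h import *
np.set_printoptions(precision=4,suppress=True)
o=robot.get_obs(); print(o['time'],o['position'])
c=cam('wrist','wrist13'); X=cloud(c); np.save('w13.npy',X)
for n in ('nipple_mid','nut0_mid'):
    print([(d['at'],round(d['conf'],2),p3(c,*d['at'])) for d in robot.spot_point('wrist',n)])
m=(np.hypot(X[...,0]-.575,X[...,1]+.1)<.05)&(X[...,2]>.02)&(X[...,2]<.04)
v,u=np.where(m); P=X[m]
n,l,st,ce=cv2.connectedComponentsWithStats(m.astype(np.uint8)); k=1+st[1:,4].argmax(); P=X[l==k]
print(len(P),cv2.minAreaRect(P[:,:2].astype(np.float32)),np.percentile(P[:,2],98))
ctr=P[:,:2].mean(0); w,V=np.linalg.eigh(np.cov(P[:,:2].T)); ax=V[:,1]; s=(P[:,:2]-ctr)@ax; print(ctr,ax,s.min(),s.max())
# nuts
m2=(abs(X[...,0]-.55)<.1)&(abs(X[...,1]+.08)<.08)&(X[...,2]>.009)&(X[...,2]<.019)&(l!=k)
n2,l2,st2,ce2=cv2.connectedComponentsWithStats(m2.astype(np.uint8))
for i in range(1,n2):
    if st2[i,4]>60: Q=X[l2==i][:,:2]; d=Q-ctr; a=d@ax; b=d@np.array([-ax[1],ax[0]]); print(st2[i],Q.mean(0),'along',a.min(),a.max(),'across',b.min(),b.max())
img=c['color'][:,:,::-1]; cv2.imwrite('pics/wrist13c.png',cv2.resize(img[60:260,200:460],(780,600)))
```

```text
22.85 [ 0.5749 -0.1144  0.1577]
[([324.3, 172.5], 0.87, array([ 0.5718, -0.0925,  0.0302]))]
[([281.4, 157.4], 0.77, array([ 0.5278, -0.0975,  0.0038]))]
1625 ((0.5728582143783569, -0.09658335149288177), (0.02584419772028923, 0.060146763920784), 20.868722915649414) 0.030776266634904046
[ 0.5727 -0.0955] [-0.3566  0.9343] -0.03116006457067765 0.02898376074651473
[296 100  23  21 236] [ 0.5376 -0.0451] along 0.05044992057361378 0.06862824010527474 across 0.004864450167398374 0.025517772931957495
[272 145  23  44 445] [ 0.5333 -0.1034] along -0.015239782071539852 0.027468259208644177 across 0.029673955734771117 0.05106019579351343
[253 213 126  28 412] [ 0.5838 -0.1514] along -0.07138524954236077 -0.041109280426893456 across -0.05533442410326262 0.07272802663155262
```

View pics/wrist13c.png

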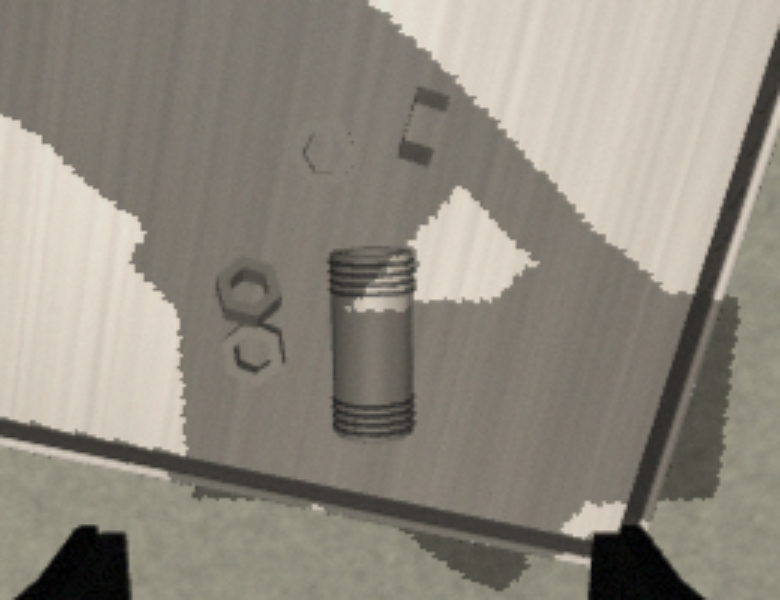

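The nipple lies at (0.573,-0.097) with its axis at 111°. Two nuts sit about 16 mm to its left, so I'll go in with a 34 mm opening, 19 mm off-centre towards the wall-side end.

Call:
{"method": "move_arm", "body": {
  "rows": [1,0,-10,0,0,0.016,0.61,1,0,-15,0,0,0,0.61,1,0,-20,0,0,0,0.61,1,0,-20,0,0,0,0.61,1,0,-15,0,0,0,0.61,1,0,-15,0,0,0,0.61,0,0,-10,0,0,0,0.61,0,0,-6,0,0,0,0.61,0,0,0,0,0,0,0.61],
  "grip_force": 40
}}

```text
time: 23.9
position: [0.5818, -0.1143, 0.0487]
tool_rot: [0.567, 0.824, 0.0, -0.002]
ft_force: [-0.7, -0.1, 0.5]
grip_width: 0.0347
```

Run:
```python
from h import *
np.set_printoptions(precision=4,suppress=True)
o=robot.get_obs(); print(o['time'],o['position'],o['grip_width'],o['tool_rot'])
c=cam('wrist','wrist14')
s=cam('scene','scene14');d=cam('side','side14')
a=cv2.resize(s['color'][180:270,260:380,::-1],(400,300),interpolation=2);b=cv2.resize(d['color'][160:250,270:390,::-1],(400,300),interpolation=2)
cv2.imwrite('pics/both14.png',np.hstack([a,b]))
```

```text
23.9 [ 0.5818 -0.1143  0.0487] 0.034690083937666906 [ 0.5665  0.8241  0.0001 -0.0018]
```

View pics/wrist14.png

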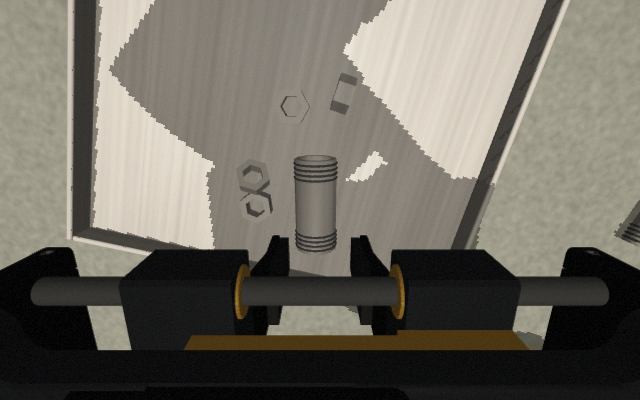

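View pics/both14.png

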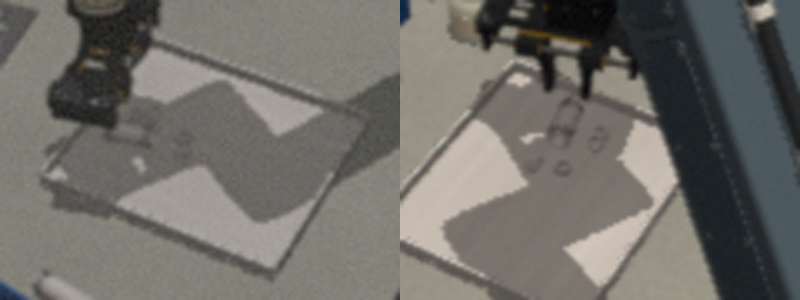

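Call:
{"method": "move_arm", "body": {
  "rows": [-1,-0.5,-8,0,0,0,0.61,0,0,-10,0,0,0,0.61,0,0,-10,0,0,0,0.61,0,0,-8,0,0,0,0.61,0,0,-4,0,0,0,0.61,0,0,-2,0,0,0,0.61,0,0,0,0,0,0,0.61]
}}

```text
time: 24.75
position: [0.5811, -0.115, 0.007]
tool_rot: [0.567, 0.824, 0.0, -0.001]
ft_force: [1.3, -0.2, 0.6]
grip_width: 0.0339
```

Run:
```python
from h import *
np.set_printoptions(precision=4,suppress=True)
o=robot.get_obs(); print(o['time'],o['position'],o['grip_width'],o['ft_force'])
c=cam('wrist','wrist15')
```

```text
24.75 [ 0.5811 -0.115   0.007 ] 0.033903070414950345 [ 1.3089 -0.2298  0.5791]
```

View pics/wrist15.png

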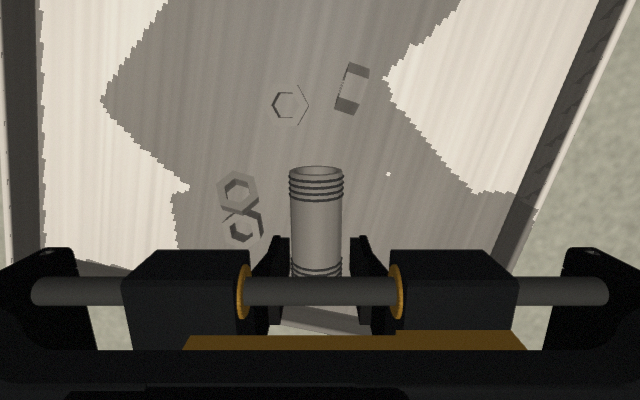

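The nipple sits between the fingers and the nuts are clear, so I close the gripper.

Call:
{"method": "move_arm", "body": {
  "rows": [0,0,0,0,0,0,0.8,0,0,0,0,0,0,0.9,0,0,0,0,0,0,0.9,0,0,0,0,0,0,0.9],
  "grip_force": 45
}}

```text
time: 25.2
position: [0.5814, -0.1151, 0.0078]
tool_rot: [0.567, 0.824, 0.0, -0.001]
ft_force: [0.2, -0.3, 1.9]
grip_width: 0.025
```

Call:
{"method": "move_arm", "body": {
  "rows": [0,0,5,0,0,0,0.9,0,0,10,0,0,0,0.9,0,0,15,0,0,0,0.9,0,0,20,0,0,0,0.9,0,0,20,0,0,0,0.9,0,0,20,0,0,0,0.9,0,0,10,0,0,0,0.9,0,0,0,0,0,0,0.9]
}}

```text
time: 26.0
position: [0.5825, -0.1155, 0.1098]
tool_rot: [0.567, 0.824, 0.001, 0.001]
ft_force: [0.7, -0.1, -0.9]
grip_width: 0.0252
```

Run:
```python
from h import *
np.set_printoptions(precision=4,suppress=True)
o=robot.get_obs(); print(o['time'],o['position'],o['grip_width'],o['ft_force'])
c=cam('wrist','wrist16'); X=cloud(c)
s=cam('scene','scene16');d=cam('side','side16')
a=cv2.resize(s['color'][180:270,260:380,::-1],(400,300),interpolation=2);b=cv2.resize(d['color'][160:250,270:390,::-1],(400,300),interpolation=2)
cv2.imwrite('pics/both16.png',np.hstack([a,b]))
```

```text
26.0 [ 0.5825 -0.1155  0.1098] 0.02522679295033472 [ 0.687  -0.1411 -0.9261]
```

View pics/wrist16.png

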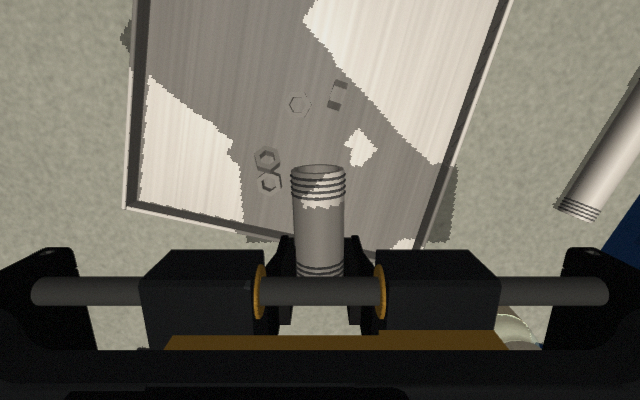

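View pics/both16.png

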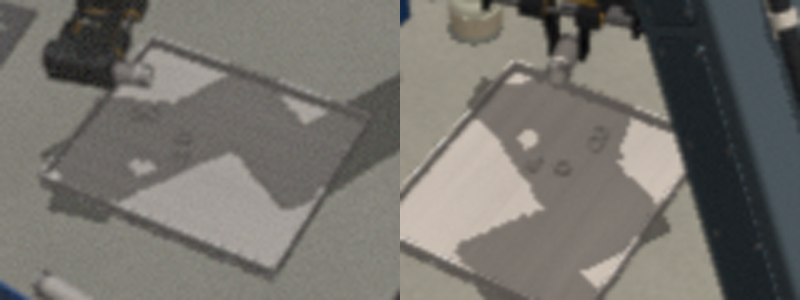

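Run:
```python
from h import *
from kin import *
np.set_printoptions(precision=4,suppress=True)
o=robot.get_obs(); print(o['time'],o['q']); E0=R.from_quat(o['tool_rot'])
for n in ('wrist','side','scene'):
    c=cam(n); X=cloud(c); T=E0.inv().apply((X-o['position']).reshape(-1,3)).reshape(X.shape)
    m=(abs(T[...,0]-.03)<.04)&(abs(T[...,1])<.02)&(T[...,2]>-.03)&(T[...,2]<.03)&(T[...,0]>.0105)
    P=T[m]; print(n,len(P),P.min(0),P.max(0),np.median(P,0))
    if len(P)>30:
        for a in np.arange(.01,.06,.008):
            Q=P[(P[:,0]>=a)&(P[:,0]<a+.008)]
            if len(Q)>3: print('  ',a,len(Q),np.percentile(Q[:,1],[5,50,95]),np.percentile(Q[:,2],[5,50,95]))
t=np.array([.5006,-.3729,.19]);E=tool(np.radians(15.2),np.pi/2-1e-6,0)
print(E.apply([1,0,0]),E0.apply([1,0,0]))
x=.2655; Xa=np.array([np.cos(x),np.sin(x),0]); Z=np.array([0,0,-1.]); E=R.from_matrix(np.c_[Xa,np.cross(Z,Xa),Z])
for z in (.19,.25): print(ik(t*[1,1,0]+[0,0,z],E,[o['q'],[-.8,.5,1.5,0,1.2,1]],P7))
print((E*E0.inv()).as_rotvec(),(t-o['position'])*1000)
```

```text
26.15 [-0.3843  0.6361  1.6141  0.0012  0.895  -0.7512]
wrist 4769 [ 0.0105 -0.02   -0.0299] [0.0512 0.02   0.0038] [ 0.0324 -0.0001 -0.0201]
   0.01 988 [-0.0189 -0.0006  0.019 ] [-0.0258 -0.0202 -0.0069]
   0.018000000000000002 758 [-0.0112  0.0001  0.0113] [-0.0225 -0.0204 -0.0138]
   0.026000000000000002 797 [-0.0114 -0.0001  0.0112] [-0.0224 -0.0204 -0.0139]
   0.03400000000000001 818 [-0.0117 -0.0001  0.0111] [-0.0225 -0.0204 -0.014 ]
   0.04200000000000001 1143 [-0.0116 -0.0005  0.011 ] [-0.0225 -0.0196  0.001 ]
   0.05000000000000001 265 [-0.0115  0.0008  0.0108] [-0.0219 -0.0137  0.0021]
side 97 [ 0.0106 -0.0196 -0.0296] [0.0536 0.0185 0.004 ] [ 0.0337  0.0001 -0.0194]
   0.01 23 [-0.0188 -0.0057  0.0182] [-0.0254 -0.0201 -0.0099]
   0.018000000000000002 12 [-0.0079 -0.0003  0.0095] [-0.0272 -0.0214 -0.0149]
   0.026000000000000002 14 [-0.0104  0.003   0.011 ] [-0.026  -0.0193  0.0007]
   0.03400000000000001 17 [-0.0082  0.0019  0.011 ] [-0.0253 -0.0188  0.0039]
   0.04200000000000001 22 [-0.0113  0.0003  0.0109] [-0.0243 -0.0163  0.0003]
   0.05000000000000001 9 [-0.0071  0.0027  0.0126] [-0.0252 -0.0076 -0.0006]
scene 80 [ 0.0117 -0.0134 -0.0255] [0.0512 0.015  0.0079] [ 0.0332  0.0068 -0.0153]
   0.01 11 [-0.0019  0.0074  0.0116] [-0.0235 -0.0179 -0.0013]
   0.018000000000000002 16 [-0.0041  0.0072  0.0123] [-0.0219 -0.0159 -0.0025]
   0.026000000000000002 14 [-0.005   0.0087  0.0133] [-0.0231 -0.0144 -0.0054]
   0.03400000000000001 17 [-0.007   0.0037  0.0113] [-0.0223 -0.0173 -0.008 ]
   0.04200000000000001 19 [-0.0132  0.0043  0.0104] [-0.0224 -0.0076  0.0048]
[0.965  0.2622 0.    ] [-0.358   0.9337  0.0031]
[array([-0.8192,  0.5636,  1.4665, -0.    ,  1.1115,  0.4861])]
[array([-0.8192,  0.4987,  1.4032, -0.    ,  1.2397,  0.4861])]
[-0.0042 -0.0004 -1.6715] [ -79.9512 -258.138    83.1348]
```

Call:
{"method": "move_arm", "body": {
  "rows": [-3,-8,20,0,0,-0.06,0.9,-7,-16,20,0,0,-0.12,0.9,-7,-21,20,0,0,-0.14,0.9,-7,-23,20,0,0,-0.14,0.9,-7,-23,20,0,0,-0.14,0.9,-8,-25,15,0,0,-0.145,0.9,-8,-25,10,0,0,-0.145,0.9,-8,-25,5,0,0,-0.145,0.9,-8,-25,5,0,0,-0.145,0.9,-8,-25,0,0,0,-0.145,0.9,-7,-25,0,0,0,-0.145,0.9,-6,-17,0,0,0,-0.145,0.9]
}}

```text
time: 27.5
position: [0.4964, -0.3746, 0.2414]
tool_rot: [0.988, 0.157, 0.0, -0.001]
ft_force: [0.5, -0.5, -1.0]
grip_width: 0.0252
```

Call:
{"method": "move_arm", "body": {
  "rows": [0,0,-5,0,0,-0.06,0.9,0,0,-5,0,0,0,0.9,0,0,0,0,0,0,0.9,0,0,0,0,0,0,0.9]
}}

```text
time: 27.9
position: [0.4971, -0.3723, 0.2317]
tool_rot: [0.991, 0.131, 0.001, -0.001]
ft_force: [0.3, 0.2, -1.3]
grip_width: 0.0252
```

Run:
```python
from h import *
from kin import *
np.set_printoptions(precision=4,suppress=True)
o=robot.get_obs(); print(o['time'],o['position'],o['grip_width'],R.from_quat(o['tool_rot']).apply([1,0,0]))
c=cam('wrist','wrist17')
for d in robot.spot_point('wrist','camera')+robot.spot_point('wrist','view_spot'): print(d,onplane(c,*d['at'],.006))
s=cam('scene','scene17');d=cam('side','side17')
a=cv2.resize(s['color'][140:245,200:340,::-1],(400,300),interpolation=2);b=cv2.resize(d['color'][90:195,290:430,::-1],(400,300),interpolation=2)
cv2.imwrite('pics/both17.png',np.hstack([a,b]))
```

```text
27.9 [ 0.4971 -0.3723  0.2317] 0.025178198148243614 [0.9655 0.2605 0.0014]
{'at': [321.7, 155.4], 'conf': 0.83} [ 0.5202 -0.3682  0.006 ]
```

View pics/wrist17.png

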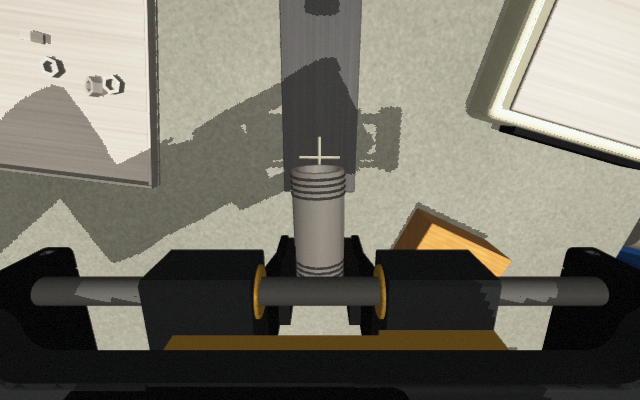

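View pics/both17.png

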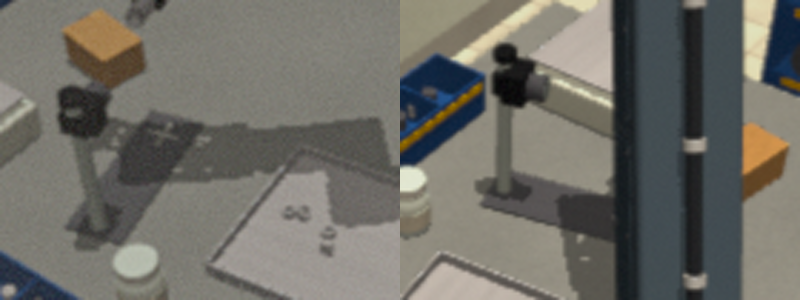

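The white cross is at (319,157), which gives (0.520,-0.368). The plate's edges run parallel to the nipple, and all four nuts are in the tray. Now I lower to the viewing height.

Call:
{"method": "move_arm", "body": {
  "rows": [1,-0.5,-5,0,0,0,0.9,1,-0.5,-10,0,0,0,0.9,0.6,0,-12,0,0,0,0.9,0,0,-9,0,0,0,0.9,0,0,-4,0,0,0,0.9,0,0,-1,0,0,0,0.9,0,0,0,0,0,0,0.9,0,0,0,0,0,0,0.9,0,0,0,0,0,0,0.9]
}}

```text
time: 29.05
position: [0.5001, -0.3743, 0.192]
tool_rot: [0.991, 0.131, 0.001, -0.0]
ft_force: [0.1, 0.1, -0.6]
grip_width: 0.025
```

Run:
```python
from h import *
from kin import *
np.set_printoptions(precision=4,suppress=True)
o=robot.get_obs(); E0=R.from_quat(o['tool_rot']); print(o['time'],o['position'],o['grip_width'],E0.apply([1,0,0]),o['joint_velocities'])
c=cam('wrist','wrist18'); X=cloud(c); T=E0.inv().apply((X-o['position']).reshape(-1,3)).reshape(X.shape)
m=(abs(T[...,1])<.014)&(T[...,2]>-.03)&(T[...,2]<.004)&(T[...,0]>.013)&(T[...,0]<.07)
P=T[m]; print(np.percentile(P[:,0],99.5)); 
for a in (.015,.025,.035,.043):
    Q=P[(P[:,0]>=a)&(P[:,0]<a+.006)]; print(a,np.percentile(Q[:,2],4),np.median(Q[:,1]))
ctr=o['position']+E0.apply([np.percentile(P[:,0],99.5)-.03,0,-.0093]); print('nipple ctr',ctr)
print([ (d['at'],onplane(c,*d['at'],.006)) for d in robot.spot_point('wrist','camera')])
s=cam('scene','scene18');d=cam('side','side18'); Xs=cloud(d)
m=(np.hypot(Xs[...,0]-.453,Xs[...,1]-.2825)<.055)&(abs(Xs[...,2]-.09)<.006); Q=Xs[m]
A=np.c_[2*Q[:,:2],np.ones(len(Q))]; r=np.linalg.lstsq(A,(Q[:,:2]**2).sum(1),rcond=None)[0]; print('cup rim',r[:2],Q[:,2].mean(),Q[:,2].std())
```

```text
29.05 [ 0.5001 -0.3743  0.192 ] 0.025016825001994526 [0.9659 0.259  0.0027] [-0.      0.0009  0.0007  0.0014  0.0012  0.0007]
0.051041885071794614
0.015 -0.022440375752386443 -0.0006364933034815879
0.025 -0.022251553579442872 -0.0011015601997640026
0.035 -0.022466797147380556 -0.0010857301377538884
0.043 -0.02262481828466136 -0.0015278847902577973
nipple ctr [ 0.5204 -0.3689  0.2013]
[([319.5, 163.4], array([ 0.5197, -0.3689,  0.006 ]))]
cup rim [0.4535 0.2809] 0.08935018726360286 0.0029433612277284834
```

View pics/scene18.png

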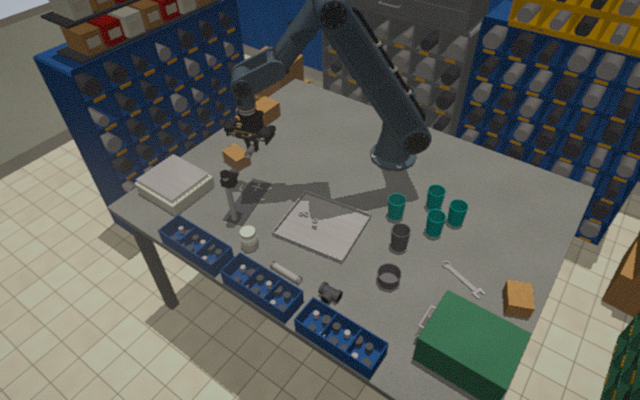

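View pics/wrist18.png

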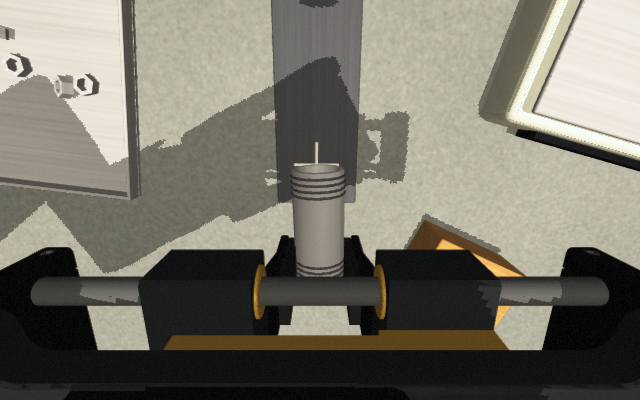

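The nipple centre measures (0.520,-0.369,0.201) against a viewing spot of about (0.520,-0.369,0.200). It is level and aligned, the four nuts are in the tray, and the cup stands at scene (400,237). I'm handing in.

```bash
python3 -c "
from rig import robot
print(robot.hand_in()); o=robot.get_obs(); print(o['time'],o['grip_width'])"
```

```text
the job is handed in; nothing more can be done
None
the job is handed in; nothing more can be done
```

I poured the grey cup into the tray and stood it back, empty and upright, at its original spot. I then picked the nipple out and handed the job in at about 29 s of the 67 s allowed, while holding it at the viewing spot. The hand-in gives no verdict, so the results below are from my own checks.

- **Nipple:** its centre measured (0.520, -0.369, 0.201), about 2 mm or less from the viewing spot I estimated from the white cross. It was level to within about 1°, and the bore was within about 1–2° of the lens axis. The arm was at rest, with the gripper set to 45 N.
- **Nuts and cup:** the last wrist and scene pictures show four nuts in the tray. The cup's rim measured 89 mm up at (0.4535, 0.281), where it started.
- **Bystanders:** I saw no sign that anything else had moved in the last scene picture, though I did not measure each item.

**Small disagreements:**
- The gripper read 25.0–25.2 mm on the 26.6 mm nipple, but the hold did not change after the lift.
- I gripped the nipple about 20 mm off its centre to stay clear of two nuts lying close beside it.
- My first arm model was about 35 mm off in position, so I refitted it before reaching for the cup.

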